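Load a burn-in resistor bank under isolation

TASK

Fit every load resistor lying on the bench into the burn-in load bank, but first take the insulated hook from its tray and use it to draw the isolator bolt, which sits deep under the clear guard, fully open towards you. Lay each resistor flat in a bay of its own, either end to the rail, and slide the jaw shut until its sprung face presses firmly on all of them; then use the hook to push the bolt fully home again and put the hook back in its tray. Work the bolt only with the hook, never touch a resistor or the jaw with the bolt home, and leave the meter, mug and screwdriver alone.

Things in the scene. Friction and masses are not known exactly. Their poses are not given: they have to be found in the camera images.
- isolator: Isolator: base 160 x 158 x 12 mm (x from -60 to +100) under a clear box guard (135 mm along x, 150 wide, top 97 mm above the bench, walls 4 mm) open only at its mouth, the whole face at x = -50 mm (142 wide, 12 to 93 mm high); back wall inside at x = +81 mm. Origin: on the bench, mid-width; +x points inwards. Inside, only the bolt and low guides (under 36 mm high) on the centre line.
- bolt (a joint): Slide of the isolator bolt in m: 0 = fully home (shut, live), 0.050 = end stop, fully open (drawn towards the mouth, along the isolator's -x). It stays where left; rubs with about 3 N.
- bolt_pin (a point): Middle of the bare part of the bolt's upright steel pin (12 mm diameter, from 20 to 74 mm above the bench; this point at 50 mm), on the isolator's centre line: at isolator x = +30 mm when home (80 mm inside the mouth), x = -20 mm when fully open. It moves with the bolt.
- hook_grip (a point): Hook: centre of its black handle (120 along x, 24 wide, 26 mm high). +x along the rod to the hook, z up when flat. The 12 mm rod, on the handle's axis, ends in 8 mm round steel: cross-bar at x = 190 mm going 30 mm to the +y side, then a lip turned back 8 mm (-x) at y = 30 mm; all in one plane. Gap between rod and lip 22 mm. Cross-bar front at x = 194, inner face at 186 mm. 0.16 kg, mostly handle.
- hook_end (a point): Middle of the hook's cross-bar (handle centre + 190 mm along x, + 15 mm along y).
- tray: The hook's fixed grey tray, 300 (x) x 112 (y) mm, walls 12 mm high and 4 mm thick, floor 4 mm above the bench. Origin: centre of the underside. At the start the hook lies flat in it, handle centre near x = -70, y = -8 mm, hook towards +x.
- cradle: Load bank, fixed: dark board 320 (x) x 176 (y) x 12 mm; origin: centre of its underside. Along +y a fixed copper rail (inner face y = +65 mm, top 44 mm); along -y the jaw (306 long, with a sprung copper face bar 19 to 43 mm high) slides in y. Between them four bays 74 mm apart along x, floor 12 mm above the bench, each 60 mm wide between ribs 5 mm high (y from -10 to +62 mm).
- bay0 (a point): Bay 1 of 4 of the load bank: the point on its floor under the middle of a resistor when clamped (cradle x = -111, y = +25 mm, 12 mm up).
- bay1 (a point): Bay 2 of 4 of the load bank: the point on its floor under the middle of a resistor when clamped (cradle x = -37, y = +25 mm, 12 mm up).
- bay2 (a point): Bay 3 of 4 of the load bank: the point on its floor under the middle of a resistor when clamped (cradle x = 37, y = +25 mm, 12 mm up).
- bay3 (a point): Bay 4 of 4 of the load bank: the point on its floor under the middle of a resistor when clamped (cradle x = 111, y = +25 mm, 12 mm up).
- jaw (a joint): Slide of the jaw in m along the cradle's +y: 0 = fully open (jaw face at y = -45 mm, 110 mm from the rail), 0.030 = its sprung face just touches resistors that stand against the rail, 0.037 = the face is pressed fully in (7 mm, spring 2 N rising to 8 N). Rubs with about 11 N and so stays where left. May start part shut.
- jaw_handle (a point): The jaw's black upright handle, a plate 50 (x) x 12 (y) mm, 30 mm behind the jaw's face, top at 82 mm above the bench; this point at 66 mm. It moves with the jaw.
- res0_mid (a point): A load resistor (None if not there): finned aluminium block 66 (x) x 46 (y) x 32 mm high (fins 1.5 mm more), a brass terminal 24 wide, 14 high and 7 mm long amid either end (80 mm overall along x); both ends alike; about 0.16 kg. This point: its centre, 16 mm above its underside; z up.
- res1_mid (a point): A load resistor (None if not there): finned aluminium block 66 (x) x 46 (y) x 32 mm high (fins 1.5 mm more), a brass terminal 24 wide, 14 high and 7 mm long amid either end (80 mm overall along x); both ends alike; about 0.16 kg. This point: its centre, 16 mm above its underside; z up.
- res2_mid (a point): A load resistor (None if not there): finned aluminium block 66 (x) x 46 (y) x 32 mm high (fins 1.5 mm more), a brass terminal 24 wide, 14 high and 7 mm long amid either end (80 mm overall along x); both ends alike; about 0.16 kg. This point: its centre, 16 mm above its underside; z up.
- res3_mid (a point): A load resistor (None if not there): finned aluminium block 66 (x) x 46 (y) x 32 mm high (fins 1.5 mm more), a brass terminal 24 wide, 14 high and 7 mm long amid either end (80 mm overall along x); both ends alike; about 0.16 kg. This point: its centre, 16 mm above its underside; z up.
- meter: Bystander: orange multimeter lying on the bench, 150 x 75 x 35 mm; origin at the centre of its underside.
- mug: Bystander: white mug, 80 mm wide, 90 mm high; origin at the centre of its underside.
- driver: Bystander: screwdriver lying on the bench; origin under its middle.
Not all that is in view belongs to the job. Leave any red look-alike of the part that bears res3_mid alone. What is shaped like the part that bears res1_mid but blue is not meant.

How it is judged:
By the outcome, as a careful person would: the job done as asked, in the order asked, and still so for the second after the job is handed in, with the robot touching nothing.
Of res0, res1, res2, res3 only 2 to 4 are there at a start; the rules pass over those that are not, and their reading is None.
At some moment in a run one of res0, res1, res2, res3 may be knocked a few centimetres aside while the robot is not near it.
Once in a run the grip may slacken for a moment while it holds something.
It also fails if it takes over 210 s, if anything falls off the work surface, if the arm or the gripper's body presses on something with over 40 N, if the wrist force passes 120 N, or if a joint passes its speed limit or range.

ROBOT

A 7-joint arm with a two-finger parallel gripper is mounted at the origin on the work surface. World frame = base frame: x ahead of the robot, y to its left, z up, the work surface at z = 0. Lengths are in m, angles in rad, forces in N, time in s.
With the tool pointing down it reaches from about 0.425 to 0.95 m from the base axis. Payload 4.7 kg.
Tool frame: the origin (TCP) lies midway between the tips of the shut fingers; the grasp point (between the pads) lies 19 mm behind it; z points along the fingers, y is the direction in which the jaws open and shut (so a half turn about z gives the same grasp; the last joint's range is limited). The gripper opens to 87 mm and grips with 3 to 60 N. Pads are 19 mm wide; open, the fingers measure 117 mm over their backs; the gripper's body (75 mm by 190 mm) begins 51 mm behind the grasp point.
Start: joints at [1.285, 0.469, -0.049, 1.532, 0.024, 1.141, -0.082], TCP at [0.171, -0.653, 0.186] pointing down, gripper open.
Joint ranges: [-2.59, 2.59], [-0.33, 1.99], [-1.39, 1.29], [0.1, 2.45], [-1.04, 4.18], [0.21, 1.99], [-2.66, 2.66]. Speed limits (rad/s): [2.57, 2.57, 3.14, 3.14, 3.14, 3.14, 3.14].

INTERFACE

Orientations are given as a rotation vector (axis times angle).
In Python, from rig import bot gives the robot as it stands.
- The arm moves only by the tool carry_out, never from a script. Its arguments are lists of equal length, an entry for each row: "claw": the opening, from 0 (shut) to 1 (fully open); "delta_pos": the shift along the world's x, y, z in units of 40 mm (1.0 is 40 mm), a list of three; "dr": the turn, a rotation vector about the world's x, y, z in units of 10 degrees (1.0 is 10 degrees), a list of three. A call has exactly 8 rows; each row shifts and turns the commanded pose from where the row before left it; what a row does not reach is not made up. A row lasts 1/8 s, in which the tool goes at most 62.5 mm and 10.7 degrees, less where a joint would pass 70% of its speed; a pose out of reach is approached as far as the arm can. A call is refused whole if a number of a shift passes 1 or a number of a turn 1, either way. A call with a gripper value outside its range is refused whole. The fingers move at their own pace and stop on an object; "grip_force" is the grip in N (left out, the last holds). Time passes only in rows, so rows that do not move let the fingers close, or fill a call up. It gives the time, the measured TCP pose, the force and the opening at its end, in the units of the state.
- bot.state(): the state, without advancing time (a new reading comes with each control period).
- bot.capture(name): name is "scene" or "top"; returns a dict with "img" (480x640x3 uint8, red, green, blue), "vertical_fov" (degrees; the focal length in pixels is half the picture's height over the tangent of half this angle, whatever the lens; pixels are square), "cx", "cy" (the principal point, pixels), "distortion" ([k1, k2, p1, p2, k3] as OpenCV has them; the pictures are not rectified), "R" (3x3) and "t" (3): a world point X has camera coordinates R X + t. Camera axes: x right, y down, z forward; pixel columns grow to the right and rows downward; lengths in m; the calibration is good to about 2 mm. A picture is of the moment at which its call begins. There is no depth.
- bot.job_done(): hands the job in, once; it reports no verdict.
The state is a dict: "t": time; "qpos": joint angles; "joint_vel": joint speeds; "effort": joint torques, N m; "position": TCP position; "orientation": TCP orientation; "contact_force": force on the tool from outside, world axes, zero at the start; "ft_torque": the same for the moment, N m; "finger_gap": opening from 0.0 (shut) to 1.0 (fully open).
Only numpy, scipy, OpenCV 4.12 (cv2) and the standard library are available. Lean on these libraries where they do the work, as an engineer would, in place of code of your own. Each camera call takes 0.05 s, during which the arm holds its last target. There are 200 camera calls.

## Working session

There is one attempt and no reset: what is moved stays moved. The work goes in short steps, Python scripts to look and compute and a tool call to move; the robot and the scene stay as the last step left them, time stands still between calls to the robot, and variables do not carry over. Pictures are saved under pics/ and viewed, about 12 in all and at most 16, crops included, and the job is handed in when it is done.

Besides the shell and the picture viewer there is one more tool, called as name(argument=value, ...) on one line, values as JSON. carry_out: Moves the arm, as the interface text tells. Its arguments: {"type":"object","properties":{"claw":{"type":"array","items":{"type":"number"}},"delta_pos":{"type":"array","items":{"type":"array","items":{"type":"number"}}},"dr":{"type":"array","items":{"type":"array","items":{"type":"number"}}},"grip_force":{"type":"number"}},"required":["claw","delta_pos","dr"]}

```bash
ls; mkdir -p pics
cat > h.py <<'E'
import numpy as np,cv2
from rig import bot
from scipy.spatial.transform import Rotation as Ro
def cap(n,f):
    c=bot.capture(n);cv2.imwrite('pics/'+f+'.png',cv2.cvtColor(c['img'],cv2.COLOR_RGB2BGR));np.save('pics/'+f+'.npy',c,allow_pickle=True);return c
def load(f): return np.load('pics/'+f+'.npy',allow_pickle=True).item()
def K(c):
    f=240/np.tan(np.radians(c['vertical_fov'])/2);return np.array([[f,0,c['cx']],[0,f,c['cy']],[0,0,1.]])
def px(c,p,z):
    p=np.array(p,float).reshape(-1,1,2)
    u=cv2.undistortPoints(p,K(c),np.array(c['distortion'],float)).reshape(-1,2)
    R=np.array(c['R']);t=np.array(c['t']);o=-R.T@t
    d=np.c_[u,np.ones(len(u))]@R
    s=(np.broadcast_to(z,len(u))-o[2])/d[:,2]
    return o+d*s[:,None]
def proj(c,X):
    r,_=cv2.Rodrigues(np.array(c['R'],float))
    return cv2.projectPoints(np.array(X,float).reshape(-1,1,3),r,np.array(c['t'],float),K(c),np.array(c['distortion'],float))[0].reshape(-1,2)
def crop(f,x0,y0,x1,y1,s,out):
    i=cv2.imread('pics/'+f+'.png')[y0:y1,x0:x1];cv2.imwrite('pics/'+out+'.png',cv2.resize(i,None,fx=s,fy=s,interpolation=cv2.INTER_CUBIC))
E
python3 - <<'E'
from h import *
for n in('scene','top'):
    c=cap(n,n+'0');print(n,c['vertical_fov'],c['cx'],c['cy'],c['distortion'],-np.array(c['R']).T@c['t'],np.round(c['R'],3).tolist())
print(bot.state())
E
```

```text
pics
scene 51.9437659617782 315.67447393582563 235.03867286551025 [-0.11251475  0.          0.          0.          0.        ] [1.28920672 0.42798952 0.91278638] [[-0.387, 0.922, -0.013], [0.7, 0.285, -0.655], [-0.6, -0.262, -0.756]]
top 46.036081474660755 324.65944942729715 243.91442431467743 [-0.03171518  0.          0.          0.          0.        ] [0.45344177 0.11913944 1.58372365] [[-0.021, -1.0, -0.011], [-0.994, 0.022, -0.104], [0.104, 0.009, -0.995]]
{'t': 0.1, 'qpos': array([ 1.28509232,  0.46937545, -0.04860429,  1.53354535,  0.02415145,
        1.14098695, -0.08231463]), 'joint_vel': array([-3.33024113e-04, -1.73760769e-03, -6.18114652e-05, -3.45483343e-03,
        2.17085305e-03, -3.43231614e-04, -5.11346639e-04]), 'effort': array([ 8.25466304e-04, -5.09172857e+01, -8.09956435e-02, -2.36830759e+01,
       -6.15156745e-02,  3.44405312e-02,  7.03877345e-05]), 'position': array([ 0.17129728, -0.65230001,  0.18550691]), 'orientation': array([-3.11403781e+00, -4.02129685e-01,  5.03863966e-04]), 'contact_force': array([ 0.42107635, -1.03193166, -1.06421795]), 'ft_torque': array([ 0.07873308,  0.06018255, -0.01224603]), 'finger_gap': 1.0027425268474923}
```

View pics/top0.png

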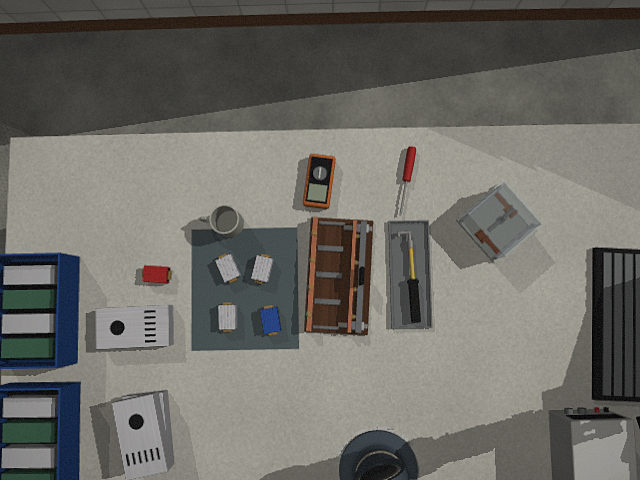

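View pics/scene0.png

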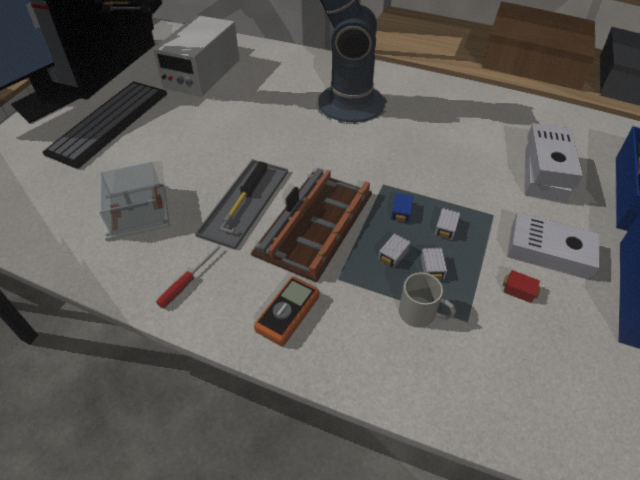

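Top view: three grey resistors at about (228,268), (262,268) and (227,317), with a blue decoy at (270,320) and a red one at (156,274). Load bank at (339,277), tray at (408,275), isolator at (498,221). I'll enlarge these areas.

Run:
```python
from h import *
c=load('top0');print(proj(c,[[0,0,0],[0.171,-0.653,0.186],[0.171,-.653,.4]]))
crop('top0',185,200,385,350,4,'a1');crop('top0',380,165,580,315,4,'a2')
```

```text
[[378.33284106 469.57649042]
 [651.01469909 412.43583201]
 [708.74810255 432.01112553]]
```

View pics/a1.png

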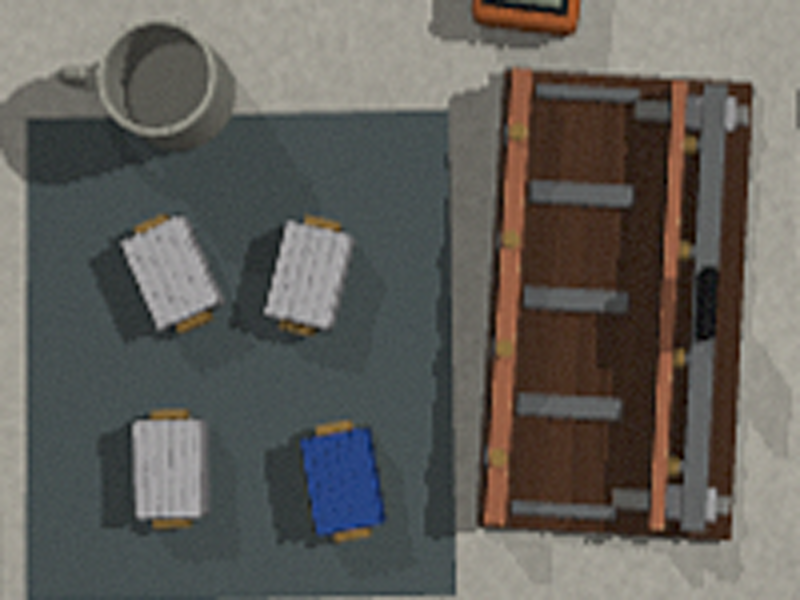

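View pics/a2.png

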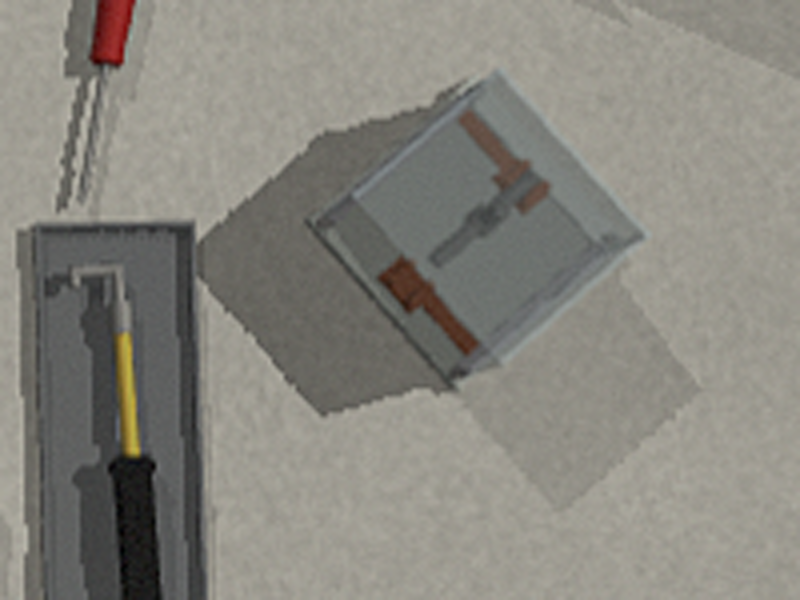

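Bay area: rail on the left (+y side, crop x≈510), jaw face at crop x≈675. The jaw looks partly or fully open. The hook's lip is on the left, which is +y. Next I'll look at the isolator in the scene view.

Run:
```python
from h import *
crop('scene0',80,140,290,265,3.8,'b1')
```

```text
(no output)
```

View pics/b1.png

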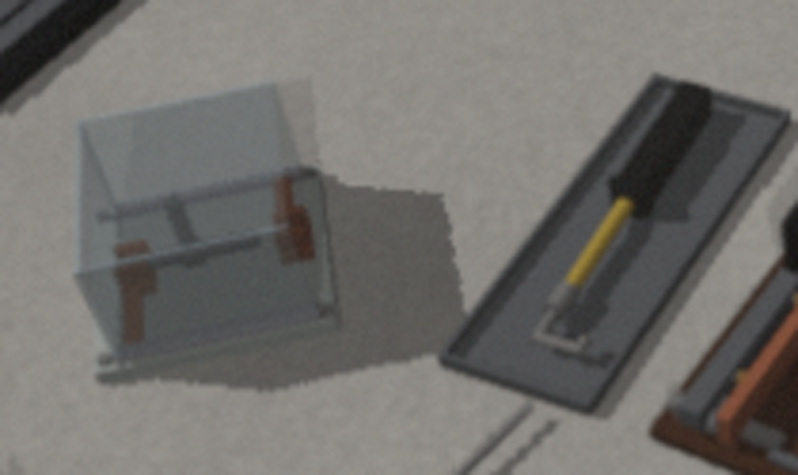

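```bash
cat > fit.py <<'E'
from h import *
from scipy.optimize import least_squares
T=load('top0');S=load('scene0')
def fit(name,obs,g):
    def res(p):
        r=[];R=Ro.from_euler('z',p[2]).as_matrix()
        for cam,X,q in obs:
            r.append(proj(cam,R@(np.array(X)/1000)+[p[0],p[1],0])[0]-q)
        return np.ravel(r)
    s=least_squares(res,g,x_scale=[.01,.01,.1],loss='soft_l1',f_scale=1.)
    print(name,np.round(s.x[:2],4),'yaw',round(np.degrees(s.x[2]),2),'res',np.round(res(s.x),1).tolist());return s.x
a1=lambda x,y:np.array([185+(x+.5)/4-.5,200+(y+.5)/4-.5])
a2=lambda x,y:np.array([380+(x+.5)/4-.5,165+(y+.5)/4-.5])
b1=lambda x,y:np.array([80+(x+.5)/3.8-.5,140+(y+.5)/3.8-.5])
E
cat > f1.py <<'E'
from fit import *
fit('iso',[(T,(85,75,97),a2(497,70)),(T,(85,-75,97),a2(645,237)),(T,(-50,75,97),a2(355,195)),(T,(-50,-75,97),a2(500,365)),
 (T,(-60,79,12),a2(308,222)),(T,(-60,-79,12),a2(455,385)),(S,(85,-75,97),b1(80,122)),(S,(85,75,97),b1(78,273)),(S,(-50,75,97),b1(300,225)),(S,(-50,-75,97),b1(275,85)),
 (S,(-60,-79,12),b1(320,172)),(S,(-60,79,12),b1(335,322)),(S,(100,79,12),b1(98,378))],[.55,-.33,-.75])
fit('tray',[(T,(150,56,12),a2(18,230)),(T,(150,-56,12),a2(194,222)),(T,(-150,56,12),np.array([388,328.])),(T,(-150,-56,12),np.array([431,328.])),
 (S,(150,56,12),b1(588,411)),(S,(150,-56,12),b1(441,362)),(S,(-150,-56,12),b1(656,75)),(S,(-150,56,12),b1(790,112))],[.4,-.1,0])
fit('hook',[(T,(60,12,30),a2(110,460)),(T,(60,-12,30),a2(156,460)),(T,(190,0,21),a2(122,268)),(T,(190,30,21),a2(77,272)),(T,(65,0,23),a2(133,457)),
 (S,(60,0,30),b1(630,195)),(S,(-60,0,30),b1(695,88)),(S,(190,0,21),b1(543,338)),(S,(190,30,21),b1(580,347))],[.4,-.1,0])
fit('cradle',[(T,(160,-88,12),a1(752,84)),(T,(-160,-88,12),a1(730,540)),(T,(-160,88,12),a1(480,527)),(T,(0,65,44),a1(519,297)),(T,(74,20,17),a1(580,194)),(T,(0,20,17),a1(574,300)),(T,(-74,20,17),a1(567,406))],[.45,.1,0])
print('jawface',px(T,[a1(672,82),a1(650,528)],.043),'handle',px(T,[a1(707,303)],.082))
Rz={'A':[(122,240),(183,214),(219,297),(160,329)],'B':[(289,220),(352,237),(330,328),(266,311)],'C':[(134,422),(205,419),(205,518),(135,518)]}
for k,q in Rz.items():
    fit(k,[(T,P,a1(*p)) for P,p in zip([(33,23,33),(33,-23,33),(-33,-23,33),(-33,23,33)],q)],[.4,.3,0])
st=bot.state();print(Ro.from_rotvec(st['orientation']).as_matrix().round(3))
E
python3 f1.py
```

```text
iso [ 0.6562 -0.334 ] yaw -50.79 res [0.5, -1.1, 1.4, -0.6, -1.5, 0.0, 0.2, 0.3, -0.5, -0.7, 0.5, 1.2, -0.2, 0.1, -0.0, 1.0, -1.8, 1.2, 0.7, -1.2, 0.4, -1.8, 1.6, -0.1, 0.2, -0.6]
tray [ 0.5314 -0.1011] yaw -0.34 res [3.8, -2.1, -0.4, -0.7, 2.7, -0.1, 0.4, -0.7, 1.3, -0.5, 0.2, -1.1, 0.8, -0.0, 1.6, 0.2]
hook [ 0.4554 -0.1107] yaw 2.13 res [1.8, -0.8, -1.0, -1.3, -0.8, 0.5, -0.3, 0.1, -0.1, -2.0, -0.8, -1.0, 1.4, -1.5, -0.8, -1.2, 0.4, -0.4]
cradle [0.5301 0.0995] yaw -3.89 res [-1.4, -0.9, -0.4, 0.1, -1.8, 0.3, -0.7, -0.4, 1.7, 0.1, 2.0, 0.1, 2.5, 0.4]
jawface [[0.67923349 0.05425809 0.043     ]
 [0.37572002 0.07693093 0.043     ]] handle [[0.52483846 0.03651395 0.082     ]]
A [0.5577 0.4022] yaw 23.49 res [-0.1, 0.1, -0.2, -0.3, 0.4, 0.6, -0.1, -0.4]
B [0.553  0.3067] yaw -15.01 res [-0.0, -0.1, 0.4, -0.4, -0.1, 0.1, -0.3, 0.4]
C [0.4215 0.4035] yaw 0.09 res [0.5, -0.2, -0.5, 0.2, -0.3, -0.2, 0.4, 0.1]
[[ 0.967  0.254 -0.001]
 [ 0.254 -0.967  0.002]
 [-0.    -0.002 -1.   ]]
```

carry_out(claw=[0.45,0.45,0.45,0.45,0.45,0.45,0.45,0.45], delta_pos=[[0.8,0,0],[0.9,0.4,0],[0.9,0.9,0],[0.9,1,0],[0.9,1,0],[0.9,1,0],[0.9,1,0],[0.9,1,0]], dr=[[0,0,-0.63],[0,0,-0.63],[0,0,0],[0,0,0],[0,0,0],[0,0,0],[0,0,0],[0,0,0]])

```text
t: 1.1
position: [0.4562, -0.3993, 0.1861]
orientation: [-3.141, -0.058, 0.001]
contact_force: [0.2, -0.4, -0.2]
finger_gap: 0.453
```

carry_out(claw=[0.45,0.45,0.45,0.45,0.45,0.45,0.45,0.45], delta_pos=[[0,1,0],[0,1,0],[0,1,0],[0,1,0],[0,1,0],[0,1,-0.3],[0,1,-0.7],[0,0.24,-0.8]], dr=[[0,0,0],[0,0,0],[0,0,0],[0,0,0],[0,0,0],[0,0,0],[0,0,0],[0,0,0]])

```text
t: 2.1
position: [0.4557, -0.1084, 0.1141]
orientation: [-3.141, -0.065, -0.002]
contact_force: [1.0, -0.2, -0.2]
finger_gap: 0.451
```

Run:
```python
from h import *
c=cap('scene','s1');cap('top','t1');st=bot.state()
R=Ro.from_rotvec(st['orientation']).as_matrix();print(st['position'],R.round(3).tolist(),st['finger_gap'],st['qpos'],st['t'])
a=cv2.imread('pics/s1.png')[110:260,170:370];b=cv2.imread('pics/t1.png')[190:340,340:540]
cv2.imwrite('pics/s1c.png',np.vstack([cv2.resize(i,(533,400)) for i in (a,)]+[cv2.resize(b,(533,400))])[:,:][:800])
cv2.imwrite('pics/s1c.png',np.hstack([cv2.resize(i,(400,300),interpolation=2) for i in (a,b)]))
```

```text
[ 0.45242502 -0.10933142  0.11168592] [[0.999, 0.04, -0.007], [0.04, -0.999, 0.002], [-0.007, -0.002, -1.0]] 0.4499163752681022 [ 0.38905509  0.23791301 -0.27893927  2.07783225  0.08566391  0.84389575
 -1.47061842] 2.2
```

View pics/s1c.png

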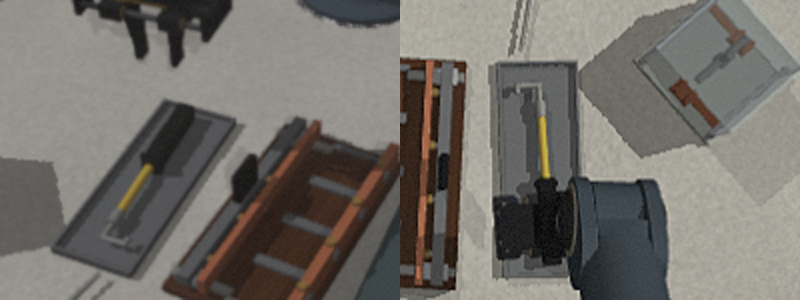

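The left half is the scene view and the right half the top view. The open fingers are above the black handle with the hook still in its tray, so I'll go down and grip.

carry_out(claw=[0.45,0.45,0.45,0.45,0.45,0.45,0.45,0.45], delta_pos=[[0,0,-0.6],[0,0,-0.6],[0,0,-0.5],[0,0,-0.4],[0,0,-0.3],[0,0,-0.2],[0,0,0],[0,0,0]], dr=[[0,0,0],[0,0,0],[0,0,0],[0,0,0],[0,0,0],[0,0,0],[0,0,0],[0,0,0]])

```text
t: 3.2
position: [0.4559, -0.1113, 0.0109]
orientation: [3.141, 0.058, 0.001]
contact_force: [-0.9, -0.3, -0.1]
finger_gap: 0.453
```

carry_out(claw=[0.1,0.1,0.1,0.1,0.1,0.1,0.1,0.1], delta_pos=[[0,0,0],[0,0,0],[0,0,0],[0,0,0],[0,0,0],[0,0,0],[0,0,0],[0,0,0]], dr=[[0,0,0],[0,0,0],[0,0,0],[0,0,0],[0,0,0],[0,0,0],[0,0,0],[0,0,0]], grip_force=45)

```text
t: 4.2
position: [0.4555, -0.1113, 0.0105]
orientation: [3.141, 0.058, 0.0]
contact_force: [0.0, 0.9, -0.1]
finger_gap: 0.098
```

Run:
```python
from h import *
cap('scene','s2');cap('top','t2');st=bot.state();print(st['finger_gap'],st['position'],st['contact_force'])
a=cv2.imread('pics/s2.png')[110:260,170:370];b=cv2.imread('pics/t2.png')[190:340,340:540]
cv2.imwrite('pics/s2c.png',np.hstack([cv2.resize(i,(400,300),interpolation=2) for i in (a,b)]))
```

```text
0.09535763172804572 [ 0.4554771  -0.11127729  0.01046597] [-0.09876183 -0.62887891 -0.20450165]
```

View pics/s2c.png

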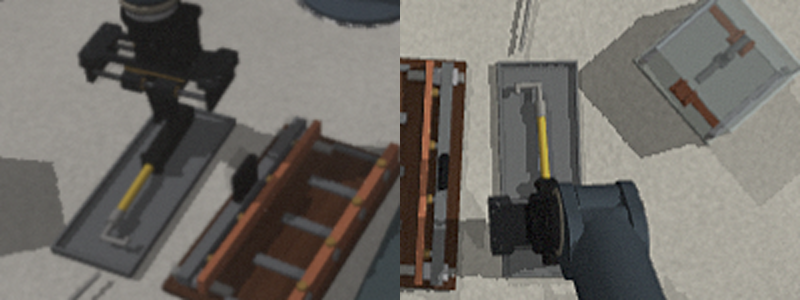

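Run:
```python
from h import *
for n,o in(('s2',(170,110)),('t2',(340,190))):
    c=load(n)
    for P in ([.4555,-.1113,.0105],[.4555,-.1113,.03],[.4555,-.1113,.1]): print(n,P,(proj(c,[P])[0]-o)*2)
crop('s2',205,120,285,180,10,'s2d')
```

```text
s2 [0.4555, -0.1113, 0.0105] [170.20378928 141.09950875]
s2 [0.4555, -0.1113, 0.03] [168.6926689  130.33240236]
s2 [0.4555, -0.1113, 0.1] [163.01772324  89.70491461]
t2 [0.4555, -0.1113, 0.0105] [148.06628505 221.01183065]
t2 [0.4555, -0.1113, 0.03] [150.15313365 220.94725025]
t2 [0.4555, -0.1113, 0.1] [158.09573556 220.70121797]
```

View pics/s2d.png

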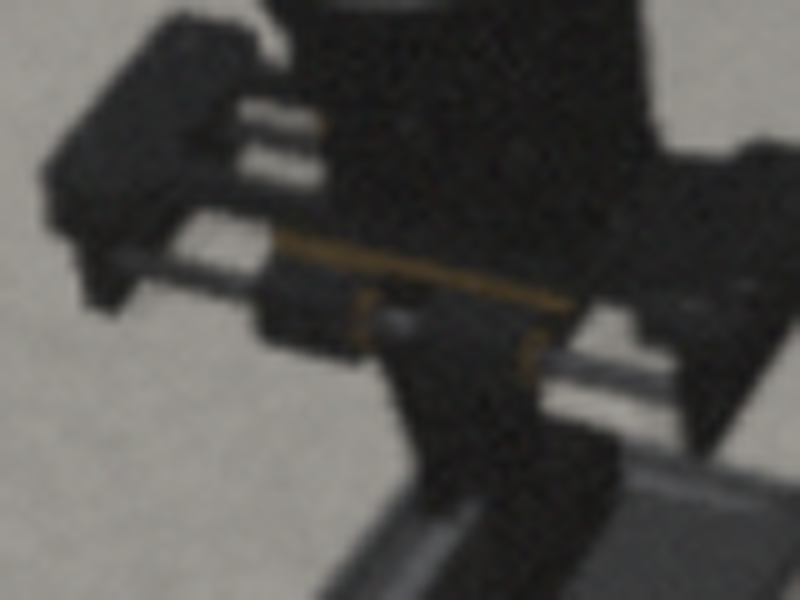

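carry_out(claw=[0,0,0,0,0,0,0,0], delta_pos=[[0,0,0],[0,0,0],[0,0,0],[0,0,0],[0,0,0],[0,0,0],[0,0,0],[0,0,0]], dr=[[0,0,0],[0,0,0],[0,0,0],[0,0,0],[0,0,0],[0,0,0],[0,0,0],[0,0,0]])

```text
t: 5.3
position: [0.4555, -0.1113, 0.0105]
orientation: [3.141, 0.058, 0.0]
contact_force: [0.8, -0.5, -0.2]
finger_gap: 0.006
```

Run:
```python
from h import *
c=cap('scene','s3');t=cap('top','t3');st=bot.state();print(st['finger_gap'],st['position'])
a=cv2.imread('pics/s3.png')[130:220,200:320];b=cv2.imread('pics/t3.png')[190:340,340:540]
for q in (np.float32([[(409-340)*2,0]]),):pass
print(px(load('top0'),[[409,280],[414.5,322]],.03))
cv2.imwrite('pics/s3c.png',cv2.resize(a,(800,600),interpolation=2))
```

```text
0.008346125329999723 [ 0.45549628 -0.11126497  0.0104633 ]
[[ 0.51178381 -0.09667415  0.03      ]
 [ 0.39714878 -0.10761264  0.03      ]]
```

View pics/s3c.png

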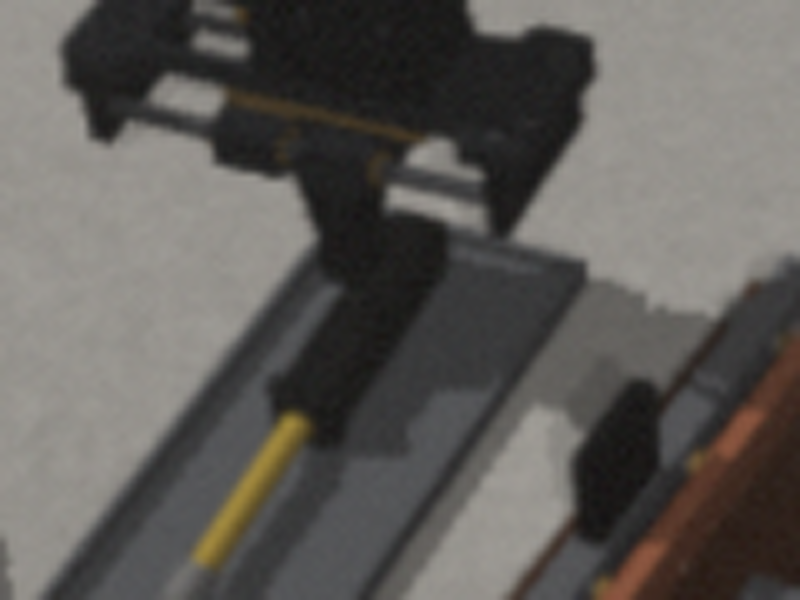

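Run:
```python
from h import *
def yl(n,z=.017):
    c=load(n);h=cv2.cvtColor(c['img'],cv2.COLOR_RGB2HSV);m=cv2.inRange(h,(18,110,90),(35,255,255))
    n_,l,s,ce=cv2.connectedComponentsWithStats(m)
    ok=[i for i in range(1,n_) if s[i,4]>12]
    for i in ok:
        ys,xs=np.where(l==i);P=px(c,np.c_[xs,ys],z)[:,:2];ctr=P.mean(0);w,v=np.linalg.eigh(np.cov((P-ctr).T));d=v[:,1]*np.sign(v[0,1])
        print(n,s[i],'ctr',ctr.round(4),'yaw',np.degrees(np.arctan2(d[1],d[0])).round(1),'range',((P-ctr)@d).min().round(3),((P-ctr)@d).max().round(3))
for n in('top0','scene0','t1','t2','t3','s3'):yl(n)
```

```text
top0 [409 248   6  31 126] ctr [ 0.5587 -0.1066] yaw 2.5 range -0.041 0.042
top0 [219 254   8   4  14] ctr [0.5916 0.4186] yaw -65.9 range -0.011 0.011
top0 [261 254   9   4  15] ctr [0.5895 0.2998] yaw 75.1 range -0.012 0.012
top0 [168 271   3   8  19] ctr [0.5414 0.5684] yaw -9.4 range -0.01 0.01
top0 [229 278   9   5  20] ctr [0.5224 0.3901] yaw -66.4 range -0.012 0.012
top0 [223 303   9   2  16] ctr [0.4582 0.4073] yaw -89.5 range -0.01 0.012
top0 [264 305   9   4  18] ctr [0.4478 0.2929] yaw -75.6 range -0.012 0.012
top0 [223 330   9   2  18] ctr [0.384  0.4068] yaw 88.9 range -0.011 0.011
top0 [269 332   9   3  14] ctr [0.374  0.2806] yaw -82.5 range -0.011 0.012
scene0 [229 192  17  23 102] ctr [ 0.554  -0.1113] yaw 2.7 range -0.043 0.04
scene0 [440 232   9   3  14] ctr [0.4539 0.4041] yaw -86.5 range -0.008 0.011
scene0 [382 257   9   5  21] ctr [0.5841 0.296 ] yaw 82.9 range -0.01 0.011
scene0 [434 274   8   2  14] ctr [0.5834 0.4176] yaw -71.9 range -0.008 0.008
t1 [409 248   6  31 129] ctr [ 0.5583 -0.1064] yaw 2.3 range -0.041 0.043
t1 [219 254   8   4  13] ctr [0.5917 0.
[... 1238 characters left out ...]
0.5895 0.2994] yaw 74.8 range -0.012 0.011
t3 [168 271   3   8  22] ctr [0.5408 0.5683] yaw -3.5 range -0.009 0.011
t3 [229 278   9   5  20] ctr [0.5225 0.3895] yaw -66.3 range -0.012 0.012
t3 [223 303   9   2  18] ctr [0.458  0.4065] yaw 88.8 range -0.011 0.011
t3 [264 305   9   4  16] ctr [0.4478 0.2927] yaw -77.9 range -0.012 0.011
t3 [223 330   9   2  17] ctr [0.3839 0.4061] yaw -89.9 range -0.012 0.01
s3 [229 192  17  23 108] ctr [ 0.5538 -0.1111] yaw 3.0 range -0.042 0.04
s3 [440 231   9   4  15] ctr [0.4532 0.4025] yaw 87.8 range -0.01 0.01
s3 [382 256   9   7  29] ctr [0.5846 0.2957] yaw 74.5 range -0.012 0.011
s3 [433 274   9   2  15] ctr [0.5838 0.4169] yaw -70.2 range -0.009 0.009
```

Run:
```python
from h import *
c=load('t1');print('t1 obs 387.5,302 ',[(z,proj(c,[[.4535,-.109+.095,z]])[0].round(1)) for z in(.18,.22,.26)])
c=load('t2');print('t2 obs 384.5,301',[(z,proj(c,[[.4555,-.1113+.095,z]])[0].round(1)) for z in(.08,.12,.16)])
c=load('s1');print('s1 obs tips (242,141),(257.5,142.5)',[(z,proj(c,[[.4535,-.109-.025,z],[.4535,-.109+.025,z]]).round(1).tolist()) for z in(.112,.14)])
```

```text
t1 obs 387.5,302  [(0.18, array([384.7, 301.9])), (0.22, array([386.3, 301.8])), (0.26, array([388. , 301.8]))]
t2 obs 384.5,301 [(0.08, array([382. , 301.2])), (0.12, array([383.4, 301.1])), (0.16, array([384.9, 301.1]))]
s1 obs tips (242,141),(257.5,142.5) [(0.112, [[243.5, 148.7], [260.9, 153.3]]), (0.14, [[242.2, 140.0], [259.8, 144.5]])]
```

Run:
```python
from h import *
crop('s1',195,95,295,170,8,'s1d')
```

```text
(no output)
```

View pics/s1d.png

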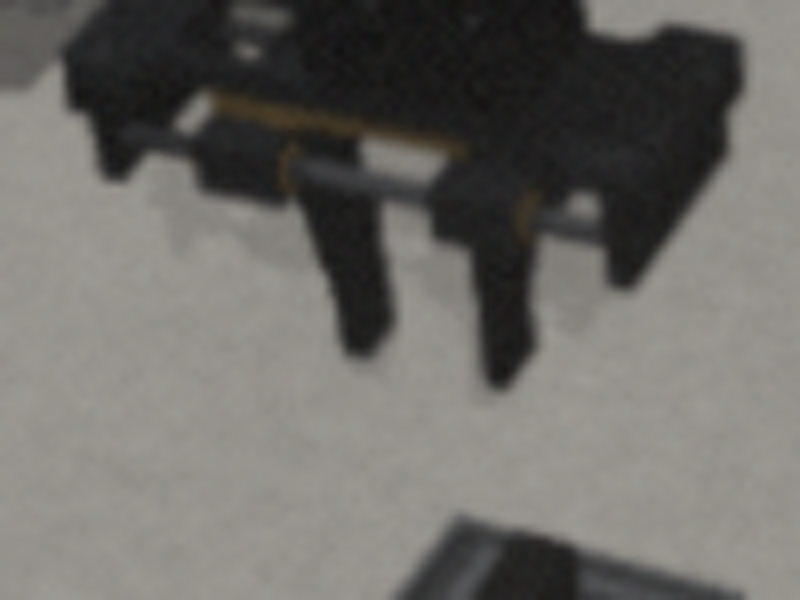

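The tips appear about 28 mm higher in the picture than the reported TCP. The shut fingers also met nothing and the hook has not moved, so they closed just above the handle. I'll open, go down in small checked steps and try again.

carry_out(claw=[0.45,0.45,0.45,0.45,0.45,0.45,0.45,0.45], delta_pos=[[0,0,0],[0,0,0],[0,0,0],[0,0,0],[0,0,-0.1],[0,0,-0.1],[0,0,-0.1],[0,0,-0.1]], dr=[[0,0,0],[0,0,0],[0,0,0],[0,0,0],[0,0,0],[0,0,0],[0,0,0],[0,0,0]])

```text
t: 6.4
position: [0.4554, -0.1112, -0.0059]
orientation: [-3.141, -0.058, 0.0]
contact_force: [-0.4, -1.0, 0.0]
finger_gap: 0.45
```

Run:
```python
from h import *
s=bot.state();print(s['position'],s['contact_force'],s['qpos'])
```

```text
[ 0.45540689 -0.11123065 -0.00591126] [-0.35566224 -1.03088079  0.0497157 ] [ 0.3410589   0.42989136 -0.23323575  2.16760656  0.18179135  0.56207597
 -1.55977734]
```

carry_out(claw=[0.45,0.45,0.45,0.45,0.45,0.45,0.45,0.45], delta_pos=[[0,0,-0.1],[0,0,-0.1],[0,0,-0.1],[0,0,0],[0,0,0],[0,0,0],[0,0,0],[0,0,0]], dr=[[0,0,0],[0,0,0],[0,0,0],[0,0,0],[0,0,0],[0,0,0],[0,0,0],[0,0,0]])

```text
t: 7.4
position: [0.4556, -0.1113, -0.0175]
orientation: [3.141, 0.058, 0.0]
contact_force: [0.2, 0.2, -0.6]
finger_gap: 0.453
```

carry_out(claw=[0.1,0.1,0.1,0.1,0.1,0.1,0.1,0.1], delta_pos=[[0,0,0],[0,0,0],[0,0,0],[0,0,0],[0,0,0],[0,0,0],[0,0,0],[0,0,0]], dr=[[0,0,0],[0,0,0],[0,0,0],[0,0,0],[0,0,0],[0,0,0],[0,0,0],[0,0,0]], grip_force=45)

```text
t: 8.4
position: [0.4555, -0.1112, -0.0175]
orientation: [3.141, 0.058, 0.0]
contact_force: [-0.6, 0.1, 0.3]
finger_gap: 0.265
```

carry_out(claw=[0.1,0.1,0.1,0.1,0.1,0.1,0.1,0.1], delta_pos=[[0,0,0.2],[0,0,0.25],[0,0,0.25],[0,0,0.3],[0,0,0],[0,0,0],[0,-0.1,0],[0,-0.2,0]], dr=[[0,0,0],[0,0,0],[0,0,0],[0,0,0],[0,0,-0.3],[0,0,-0.5],[0,0,-0.5],[0,0,-0.5]])

```text
t: 9.4
position: [0.4557, -0.1231, 0.0232]
orientation: [-3.111, 0.437, -0.001]
contact_force: [0.6, -0.6, -1.9]
finger_gap: 0.27
```

carry_out(claw=[0.1,0.1,0.1,0.1,0.1,0.1,0.1,0.1], delta_pos=[[0,-0.2,0],[0,-0.2,0],[0,-0.2,0],[0,-0.2,0],[0,-0.12,0],[0,0,0],[0,0,0],[0,0,0]], dr=[[0,0,-0.5],[0,0,-0.6],[0,0,-0.6],[0,0,-0.6],[0,0,-0.6],[0,0,-0.6],[0,0,0],[0,0,0]])

```text
t: 10.4
position: [0.4557, -0.1599, 0.0228]
orientation: [-2.838, 1.347, -0.001]
contact_force: [0.4, -0.1, -1.2]
finger_gap: 0.268
```

Run:
```python
from h import *
cap('scene','s4');cap('top','t4');st=bot.state()
R=Ro.from_rotvec(st['orientation']).as_matrix();print(st['position'],R.round(3).tolist(),st['finger_gap'],st['qpos'],st['t'])
a=cv2.imread('pics/s4.png')[130:250,80:280];b=cv2.imread('pics/t4.png')[180:300,380:580]
cv2.imwrite('pics/s4c.png',np.vstack([cv2.resize(i,(500,300),interpolation=2) for i in (a,b)]))
```

```text
[ 0.45557867 -0.15994618  0.02265347] [[0.632, -0.775, 0.0], [-0.775, -0.632, 0.0], [0.0, -0.0, -1.0]] 0.27312603748821135 [ 0.25950882  0.38350178 -0.01119335  2.13129586  0.00696449  0.62661106
 -2.21427074] 10.5
```

View pics/s4c.png

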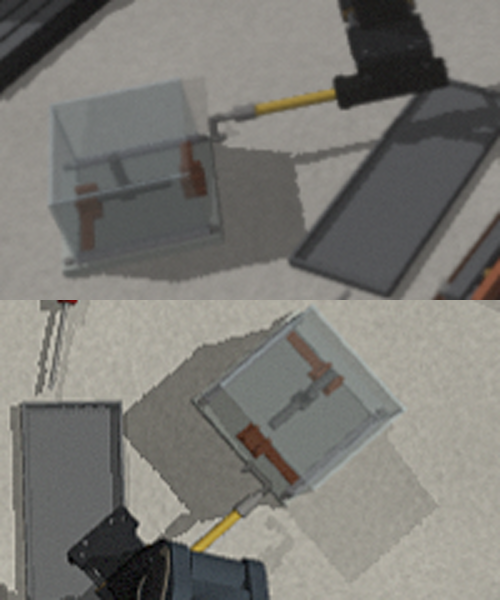

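```bash
cat > hk.py <<'E'
from h import *
from scipy.optimize import least_squares
ISO=np.array([.6562,-.334]);YAW=np.radians(-50.79)
RI=np.array([[np.cos(YAW),-np.sin(YAW)],[np.sin(YAW),np.cos(YAW)]])
def iso2w(x,y,z): return np.r_[RI@np.array([x,y])/1000+ISO,z/1000]
def w2iso(P): return (RI.T@(np.array(P)[:2]-ISO))*1000
def seg(n):
    c=load(n);h=cv2.cvtColor(c['img'],cv2.COLOR_RGB2HSV);m=cv2.inRange(h,(18,110,90),(35,255,255))
    n_,l,s,ce=cv2.connectedComponentsWithStats(m);i=1+np.argmax(s[1:,4]);ys,xs=np.where(l==i);return c,np.c_[xs,ys].astype(float)
def tri(n1,n2):
    # fit line: centre P(3), yaw ; minimise perpendicular-ish: match centroid + direction
    obs=[seg(n1),seg(n2)]
    def res(p):
        r=[];d=np.array([np.cos(p[3])*np.cos(p[4]),np.sin(p[3])*np.cos(p[4]),np.sin(p[4])])
        for c,q in obs:
            a=proj(c,[p[:3],p[:3]+d*.04]);u=(a[1]-a[0]);u/=np.linalg.norm(u);n=np.array([-u[1],u[0]])
            r+=[((q-a[0])@n).mean(),10*(((q-a[0])@n)*((q-a[0])@u)).mean()/((q-a[0])@u).var()]
            s=(q-a[0])@u; r.append((s.max()+s.min())/2)
        return r
    s=least_squares(res,[*iso2w(-150,-40,50),YAW,0],x_scale=[.01,.01,.01,.1,.1]);return s.x,s.fun
E
python3 - <<'E'
from hk import *
x,f=tri('t4','s4');print(x[:3].round(4),np.degrees(x[3:]).round(2),f.round(2),w2iso(x))
for n in('t4','s4'):
    c=load(n);print(n,[proj(c,[iso2w(30,0,z)])[0].round(1) for z in(20,50,74)], 'tip',[proj(c,[iso2w(-70,y,55)])[0].round(1) for y in(-46,-16)])
for n,o,s in(('t4',(380,180),2.5),('s4',(80,130),2.5)):
    print(n,[(np.array(o)+np.array(p)/s).round(1) for p in ([(325,75),(268,192),(247,163)] if n=='t4' else [(112,155),(128,187),(213,120),(222,135)])])
c=load('t4');i=c['img'];a=cv2.resize(i[195:270,460:560,::-1],None,fx=5,fy=5,interpolation=2)
c=load('s4');i=c['img'];b=cv2.resize(i[155:230,95:195,::-1],None,fx=5,fy=5,interpolation=2)
cv2.imwrite('pics/p4.png',np.hstack([a[:, :400],b[:,:400]]))
E
```

```text
[ 0.5255 -0.2429  0.0625] [-5.159e+01 -3.000e-02] [ 0.19  0.    1.4  -0.35 -0.06 -1.33] [-153.20015493  -43.65398904]
t4 [array([499.5, 219.6]), array([502.7, 218. ]), array([505.4, 216.6])] tip [array([487.5, 254.1]), array([480.1, 245.7])]
s4 [array([131.4, 208.2]), array([128., 200.]), array([125.2, 193.2])] tip [array([165.1, 178.5]), array([166.1, 186. ])]
t4 [array([510., 210.]), array([487.2, 256.8]), array([478.8, 245.2])]
s4 [array([124.8, 192. ]), array([131.2, 204.8]), array([165.2, 178. ]), array([168.8, 184. ])]
```

View pics/p4.png

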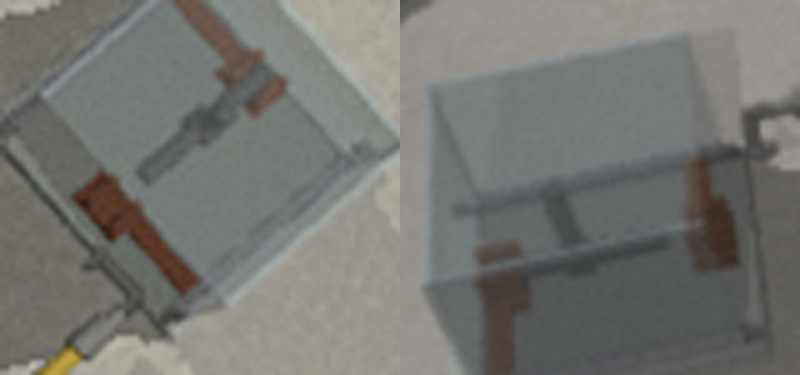

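carry_out(claw=[0.1,0.1,0.1,0.1,0.1,0.1,0.1,0.1], delta_pos=[[-0.08,-0.06,0],[0.34,-0.417,0],[0.34,-0.417,0],[0.34,-0.417,0],[0.34,-0.417,0],[0.34,-0.417,0],[0.34,-0.417,0],[0,0,0]], dr=[[0,0,0],[0,0,0],[0,0,0],[0,0,0],[0,0,0],[0,0,0],[0,0,0],[0,0,0]])

```text
t: 11.5
position: [0.5341, -0.2642, 0.0224]
orientation: [2.835, -1.352, 0.001]
contact_force: [-0.9, 0.0, -1.7]
finger_gap: 0.267
```

Run:
```python
from hk import *
cap('top','t5');cap('scene','s5');s=bot.state();print(s['position'],s['contact_force'],s['finger_gap'],w2iso(s['position']))
x,f=tri('t5','s5');print(x[:3].round(4),np.degrees(x[3:]).round(2),f.round(2),w2iso(x))
a=cv2.resize(load('t5')['img'][195:270,460:560,::-1],None,fx=5,fy=5,interpolation=2)
b=cv2.resize(load('s5')['img'][155:230,95:195,::-1],None,fx=5,fy=5,interpolation=2)
cv2.imwrite('pics/p5.png',np.hstack([a[:, :400],b[:,:400]]))
```

```text
[ 0.53285799 -0.26191365  0.02204155] [ 0.8904114   0.01845675 -2.12216014] 0.26878146719787155 [-133.82741413  -49.99916664]
[0.685  0.1291 0.2987] [-169.42  260.22] [ 1.0000e-02  8.3000e-01  1.7136e+02  1.3737e+02  1.0000e-02 -2.7000e-01] [-340.60308117  315.03125341]
```

View pics/p5.png

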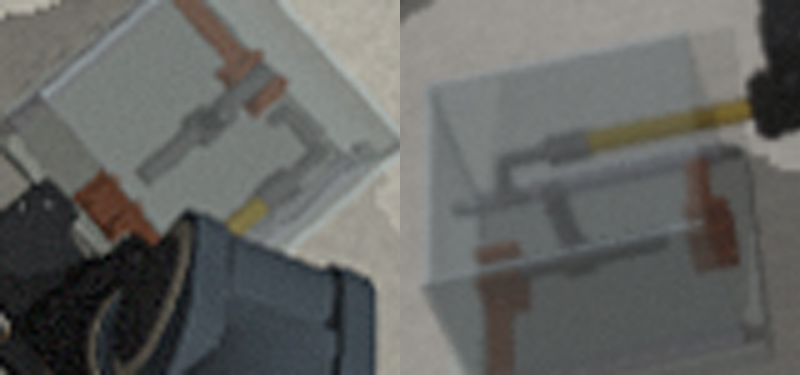

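Run:
```python
from hk import *
c=load('t5')
for p in((318,158),(278,115),(262,212),(213,110)):
    q=np.array([460,195])+np.array(p)/5-.4
    print(p,w2iso(px(c,[q],.057 if p[0]!=213 else .074)[0]).round(1))
```

```text
(318, 158) [ 55.  -52.5]
(278, 115) [ 54.3 -20.8]
(262, 212) [ 11.7 -54.5]
(213, 110) [23.4  5.7]
```

carry_out(claw=[0.1,0.1,0.1,0.1,0.1,0.1,0.1,0.1], delta_pos=[[0.11,0.09,0],[0.11,0.09,0],[0.11,0.09,0],[0.11,0.09,0],[0.11,0.09,0],[0.11,0.09,0],[0,0,0],[0,0,0]], dr=[[0,0,0],[0,0,0],[0,0,0],[0,0,0],[0,0,0],[0,0,0],[0,0,0],[0,0,0]])

```text
t: 12.6
position: [0.5601, -0.2412, 0.0224]
orientation: [2.836, -1.35, -0.0]
contact_force: [-0.1, -0.4, -1.6]
finger_gap: 0.271
```

carry_out(claw=[0.1,0.1,0.1,0.1,0.1,0.1,0.1,0.1], delta_pos=[[0.05,0.04,0],[0.05,0.04,0],[0,0,0],[0,0,0],[0,0,0],[0,0,0],[0,0,0],[0,0,0]], dr=[[0,0,0],[0,0,0],[0,0,0],[0,0,0],[0,0,0],[0,0,0],[0,0,0],[0,0,0]])

```text
t: 13.6
position: [0.5641, -0.2379, 0.0224]
orientation: [2.836, -1.35, -0.0]
contact_force: [-0.8, -1.2, -1.4]
finger_gap: 0.27
```

Run:
```python
from hk import *
cap('top','t6');cap('scene','s6');s=bot.state();print(s['position'],s['contact_force'],w2iso(s['position']))
a=cv2.resize(load('t6')['img'][195:245,485:535,::-1],None,fx=8,fy=8,interpolation=2)
b=cv2.resize(load('s6')['img'][175:225,105:155,::-1],None,fx=8,fy=8,interpolation=2)
cv2.imwrite('pics/p6.png',cv2.convertScaleAbs(np.hstack([a,b]),alpha=1.6,beta=-60))
```

```text
[ 0.56418778 -0.23790605  0.02246742] [-2.17385915 -3.02460756 -2.09785184] [-132.6237387   -10.54701821]
```

View pics/p6.png

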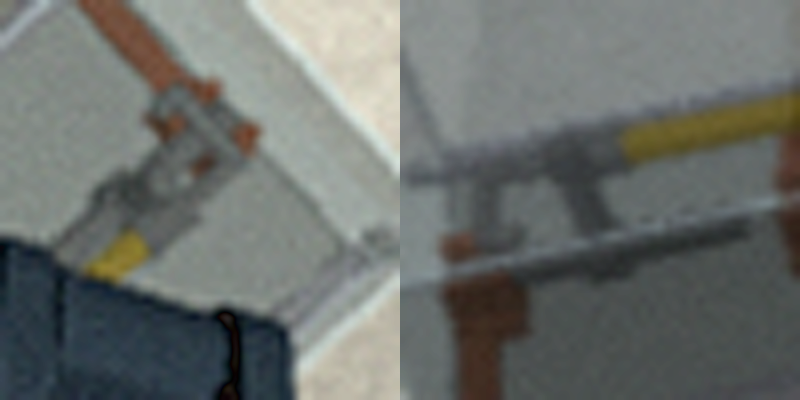

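Top crop (left): the crossbar, at about (235,145) to (172,95), lies beyond the pin at about (126,184). The pin is roughly 17 mm off the rod axis, so it is in the hook's gap. I'll draw the bolt.

carry_out(claw=[0.1,0.1,0.1,0.1,0.1,0.1,0.1,0.1], delta_pos=[[-0.14,0.16,0],[-0.14,0.17,0],[-0.13,0.17,0],[-0.14,0.17,0],[-0.14,0.17,0],[-0.13,0.17,0],[-0.13,0.15,0],[0,0,0]], dr=[[0,0,0],[0,0,0],[0,0,0],[0,0,0],[0,0,0],[0,0,0],[0,0,0],[0,0,0]])

```text
t: 14.7
position: [0.5252, -0.19, 0.0223]
orientation: [-2.837, 1.348, 0.003]
contact_force: [-0.7, -0.3, -1.0]
finger_gap: 0.267
```

Run:
```python
from hk import *
s=bot.state();print(s['position'],s['contact_force'],s['finger_gap'],w2iso(s['position']),RI.T@s['contact_force'][:2])
```

```text
[ 0.52523855 -0.19001917  0.02233653] [-0.67912923 -0.26197801 -1.03707586] 0.2666780859192034 [-194.35045209  -10.45383454] [-0.2263319  -0.69182574]
```

carry_out(claw=[0.1,0.1,0.1,0.1,0.1,0.1,0.1,0.1], delta_pos=[[-0.02,0.025,0],[-0.02,0.025,0],[-0.02,0.025,0],[-0.02,0.025,0],[-0.02,0.025,0],[-0.02,0.025,0],[-0.02,0.025,0],[-0.02,0.025,0]], dr=[[0,0,0],[0,0,0],[0,0,0],[0,0,0],[0,0,0],[0,0,0],[0,0,0],[0,0,0]])

```text
t: 15.7
position: [0.5221, -0.1854, 0.0232]
orientation: [2.836, -1.351, 0.009]
contact_force: [5.2, -6.3, -2.3]
finger_gap: 0.271
```

Run:
```python
from hk import *
s=bot.state();print(s['contact_force'],s['finger_gap'],w2iso(s['position']),RI.T@s['contact_force'][:2])
cap('top','t7');cap('scene','s7')
a=cv2.resize(load('t7')['img'][195:270,460:560,::-1],None,fx=5,fy=5,interpolation=2)
b=cv2.resize(load('s7')['img'][155:230,95:195,::-1],None,fx=5,fy=5,interpolation=2)
cv2.imwrite('pics/p7.png',np.hstack([a[:, :400],b[:,:400]]))
```

```text
[ 5.23319289 -6.31547155 -2.34405958] 0.2706854391131108 [-199.92635135   -9.99770645] [8.20168215 0.06243945]
```

carry_out(claw=[0.1,0.1,0.1,0.1,0.1,0.1,0.1,0.1], delta_pos=[[-0.02,0.025,0],[-0.02,0.025,0],[-0.02,0.025,0],[0,0,0],[0,0,0],[0,0,0],[0,0,0],[0,0,0]], dr=[[0,0,0],[0,0,0],[0,0,0],[0,0,0],[0,0,0],[0,0,0],[0,0,0],[0,0,0]])

```text
t: 16.8
position: [0.5224, -0.1852, 0.0241]
orientation: [2.834, -1.352, 0.02]
contact_force: [9.5, -11.3, -4.4]
finger_gap: 0.272
```

Run:
```python
from hk import *
s=bot.state();print(s['contact_force'],s['finger_gap'],w2iso(s['position']),RI.T@s['contact_force'][:2])
```

```text
[  9.50181016 -11.30068109  -4.43479164] 0.27150634707270643 [-199.89804108   -9.568706  ] [14.76286133  0.21843723]
```

carry_out(claw=[0.1,0.1,0.1,0.1,0.1,0.1,0.1,0.1], delta_pos=[[0.13,-0.16,0],[0.13,-0.16,0],[0.13,-0.15,0],[0,0,0],[-0.18,-0.14,0],[-0.18,-0.14,0],[-0.18,-0.14,0],[-0.18,-0.15,0]], dr=[[0,0,0],[0,0,0],[0,0,0],[0,0,0],[0,0,0],[0,0,0],[0,0,0],[0,0,0]])

```text
t: 17.8
position: [0.5036, -0.2224, 0.0226]
orientation: [2.837, -1.35, 0.0]
contact_force: [-0.6, 0.7, -1.6]
finger_gap: 0.272
```

Run:
```python
from hk import *
s=bot.state();print(s['position'],s['contact_force'],s['finger_gap'],w2iso(s['position']),RI.T@s['contact_force'][:2],s['orientation'])
cap('top','t8');cap('scene','s8')
a=cv2.resize(load('t8')['img'][195:270,460:560,::-1],None,fx=5,fy=5,interpolation=2)
b=cv2.resize(load('s8')['img'][155:230,95:195,::-1],None,fx=5,fy=5,interpolation=2)
cv2.imwrite('pics/p8.png',np.hstack([a[:, :400],b[:,:400]]))
```

```text
[ 0.5036418  -0.22243571  0.02258593] [-0.56366916  0.66572141 -1.64312232] 0.2717786938231037 [-182.88571475  -47.68031765] [-0.87215536 -0.01590465] [ 2.83667412e+00 -1.34985977e+00  1.73836383e-04]
```

carry_out(claw=[0.1,0.1,0.1,0.1,0.1,0.1,0.1,0.1], delta_pos=[[-0.2,0.25,0],[-0.24,0.3,0],[-0.24,0.3,0],[-0.25,0.3,0],[-0.25,0.3,0],[-0.24,0.29,0],[0,0,0],[0,0,0]], dr=[[0,0,0],[0,0,0],[0,0,0],[0,0,0],[0,0,0],[0,0,0],[0,0,0.4],[0,0,0.5]])

```text
t: 18.9
position: [0.4472, -0.1518, 0.0226]
orientation: [2.936, -1.118, 0.0]
contact_force: [-0.3, -0.6, -0.8]
finger_gap: 0.269
```

carry_out(claw=[0.1,0.1,0.1,0.1,0.1,0.1,0.1,0.1], delta_pos=[[0.02,0.1,0],[0.04,0.2,0],[0.04,0.2,0],[0.04,0.2,0],[0.04,0.2,0],[0.04,0.14,0],[0,0,0],[0,0,0]], dr=[[0,0,0.6],[0,0,0.6],[0,0,0.6],[0,0,0.6],[0,0,0.6],[0,0,0.6],[0,0,0.5],[0,0,0.31]])

```text
t: 19.9
position: [0.4559, -0.1104, 0.0225]
orientation: [3.141, 0.064, 0.0]
contact_force: [0.3, 0.1, -2.8]
finger_gap: 0.267
```

Run:
```python
from hk import *
cap('top','t9');cap('scene','s9')
s=bot.state();R=Ro.from_rotvec(s['orientation']).as_matrix();print(s['position'],s['contact_force'],s['finger_gap'],R[:2,0])
def yl(n,z):
    c,q=seg(n);P=px(c,q,z)[:,:2];ctr=P.mean(0);w,v=np.linalg.eigh(np.cov((P-ctr).T));d=v[:,1]*np.sign(v[0,1]);print(n,ctr,np.degrees(np.arctan2(d[1],d[0])),np.ptp((P-ctr)@d))
yl('t9',.057);yl('s9',.057)
```

```text
[ 0.45592182 -0.1104794   0.02245732] [-0.24726122 -0.35784591 -1.88398907] 0.27008765217535774 [0.99925166 0.03867972]
t9 [ 0.55831972 -0.10555762] 2.228199205502707 0.08431867900894169
s9 [ 0.55456343 -0.11002527] 3.2614135534374578 0.08374491720536528
```

carry_out(claw=[0.1,0.1,0.1,0.1,0.1,0.1,0.1,0.1], delta_pos=[[0,0,-0.25],[0,0,-0.25],[0,0,-0.2],[0,0,-0.15],[0,0,-0.1],[0,0,-0.02],[0,0,0],[0,0,0]], dr=[[0,0,0],[0,0,0],[0,0,0],[0,0,0],[0,0,0],[0,0,0],[0,0,0],[0,0,0]])

```text
t: 21.0
position: [0.4565, -0.1108, -0.0161]
orientation: [3.141, 0.061, 0.001]
contact_force: [-0.2, -0.1, -1.9]
finger_gap: 0.269
```

carry_out(claw=[0.45,0.45,0.45,0.45,0.45,0.45,0.45,0.45], delta_pos=[[0,0,0],[0,0,0],[0,0,0],[0,0,0],[0,0,0.3],[0,0,0.8],[0,0,1],[0,0,1]], dr=[[0,0,0],[0,0,0],[0,0,0],[0,0,0],[0,0,0],[0,0,0],[0,0,0],[0,0,0]])

```text
t: 22.0
position: [0.4562, -0.1106, 0.1096]
orientation: [3.141, 0.061, 0.001]
contact_force: [-0.5, 0.8, -0.2]
finger_gap: 0.452
```

```bash
cat > f2.py <<'E'
from fit import *
from hk import seg
c,q=seg('top0');print('hook0',px(c,q,.017)[:,:2].mean(0))
cap('top','t10');cap('scene','s10');c,q=seg('t10');print('hook now',px(c,q,.017)[:,:2].mean(0))
print('pose',bot.state()['position'])
cr=fit('cradle',[(T,(160,-88,12),a1(752,84)),(T,(-160,-88,12),a1(730,540)),(T,(-160,88,12),a1(480,527)),(T,(0,65,44),a1(519,297)),(T,(74,26,17),a1(580,194)),(T,(0,26,17),a1(574,300)),(T,(-74,26,17),a1(567,406))],[.45,.1,0])
R=Ro.from_euler('z',cr[2]).as_matrix()
for i,x in enumerate((-111,-37,37,111)):print('bay',i,(R@[x/1000,.025,0])[:2]+cr[:2])
f=px(T,[a1(672,82),a1(650,528)],.043)-[*cr[:2],0];print('jaw face y local',(f@R)[:,1], 'handle',(R.T@(px(T,[a1(707,303)],.082)[0]-[*cr[:2],0])))
# brass terminals of the resistors, z~.016
for n in('top0','t10'):
    c=load(n);h=cv2.cvtColor(c['img'],cv2.COLOR_RGB2HSV);m=cv2.inRange(h,(18,110,90),(35,255,255));_,l,s,ce=cv2.connectedComponentsWithStats(m)
    print(n,[px(c,[ce[i]],.023)[0,:2].round(4).tolist() for i in range(1,len(s)) if 10<s[i,4]<60])
E
python3 f2.py
```

```text
hook0 [ 0.55872084 -0.10656001]
hook now [ 0.55891715 -0.10595646]
pose [ 0.45984342 -0.11126655  0.11249962]
cradle [0.5299 0.0977] yaw -4.14 res [-0.6, -0.7, -0.1, 0.3, -1.4, 0.2, -0.1, -0.4, 0.3, 0.0, 0.5, 0.1, 0.9, 0.3]
bay 0 [0.42099998 0.13064189]
bay 1 [0.49480714 0.125303  ]
bay 2 [0.5686143  0.11996412]
bay 3 [0.64242145 0.11462523]
jaw face y local [-0.03255394 -0.03183781] handle [-0.00064106 -0.06139099  0.082     ]
top0 [[0.6494, 0.1616], [0.6383, 0.0421], [0.591, 0.4175], [0.5889, 0.2991], [0.5749, 0.1675], [0.541, 0.5667], [0.5221, 0.389], [0.4988, 0.1739], [0.4582, 0.4062], [0.4478, 0.2922], [0.3842, 0.4057], [0.3743, 0.2799]]
t10 [[0.6383, 0.0421], [0.591, 0.4175], [0.5887, 0.2983], [0.5745, 0.1674], [0.5404, 0.5669], [0.5219, 0.3888], [0.458, 0.4054], [0.4475, 0.2922], [0.3842, 0.4057]]
```

Run:
```python
from fit import *
m=px(T,[a1(157,77)],.09)[0];print('mug',m)
for y in(22.5,23.5):
    d=m[:2]-[.557,.4025];y=np.radians(y);print('along tool x',d@[np.cos(y),np.sin(y)],'along y',d@[-np.sin(y),np.cos(y)])
```

```text
mug [0.68351268 0.4007906  0.09      ]
along tool x 0.11622831875960293 along y -0.04999359203738827
along tool x 0.11533810813619509 along y -0.052014441629686305
```

carry_out(claw=[0.72,0.72,0.72,0.72,0.72,0.72,0.72,0.72], delta_pos=[[0.1,0.3,0.2],[0.15,0.6,0],[0.15,0.7,0],[0.15,0.7,0],[0.15,0.7,0],[0.15,0.7,0],[0.15,0.7,0],[0.15,0.7,0]], dr=[[0,0,1],[0,0,1],[0,0,1],[0,0,1],[0,0,1],[0,0,1],[0,0,1],[0,0,1]])

```text
t: 23.1
position: [0.502, 0.094, 0.1156]
orientation: [-2.361, -2.072, 0.001]
contact_force: [-0.4, -0.4, -0.2]
finger_gap: 0.719
```

carry_out(claw=[0.72,0.72,0.72,0.72,0.72,0.72,0.72,0.72], delta_pos=[[0.16,0.7,0],[0.16,0.7,0],[0.16,0.7,0],[0.16,0.7,0],[0.16,0.7,0],[0.16,0.7,0],[0.16,0.7,0],[0.15,0.43,0]], dr=[[0,0,1],[0,0,1],[0,0,1],[0,0,1],[0,0,1],[0,0,1],[0,0,1],[0,0,1]])

```text
t: 24.1
position: [0.5526, 0.3078, 0.1154]
orientation: [-0.475, -3.105, -0.0]
contact_force: [-0.7, 0.5, -0.1]
finger_gap: 0.719
```

```bash
cat > st.py <<'E'
from h import *
def show():
    s=bot.state();R=Ro.from_rotvec(s['orientation']).as_matrix()
    print('t %.1f pos'%s['t'],s['position'].round(4),'yawx %.1f'%np.degrees(np.arctan2(R[1,0],R[0,0])),'z',R[:,2].round(3),'F',s['contact_force'].round(1),'gap %.3f'%s['finger_gap'],'q',s['qpos'].round(2))
def brass(n='top',f='tmp'):
    c=cap(n,f);h=cv2.cvtColor(c['img'],cv2.COLOR_RGB2HSV);m=cv2.inRange(h,(18,110,90),(35,255,255));_,l,s,ce=cv2.connectedComponentsWithStats(m)
    print(n,[px(c,[ce[i]],.023)[0,:2].round(3).tolist() for i in range(1,len(s)) if 8<s[i,4]<60])
E
python3 -c "
from st import *
show();brass();brass('scene','tmps')"
```

```text
t 24.1 pos [0.5526 0.3078 0.1154] yawx 162.6 z [-0.001  0.    -1.   ] F [-0.7  0.5 -0.1] gap 0.719 q [ 0.04  0.64 -0.9   1.68  0.55  1.1   0.24]
top [[0.65, 0.162], [0.639, 0.042], [0.575, 0.167], [0.565, 0.048], [0.49, 0.054], [0.458, 0.405], [0.448, 0.293], [0.384, 0.406], [0.374, 0.281]]
scene [[0.4, 0.168], [0.448, 0.288], [0.552, 0.156], [0.459, 0.403], [0.628, 0.151], [0.589, 0.296], [0.589, 0.418]]
```

carry_out(claw=[0.72,0.72,0.72,0.72,0.72,0.72,0.72,0.72], delta_pos=[[0,-0.02,-0.5],[0,0,-0.7],[0,0,-0.7],[0,0,-0.6],[0,0,-0.4],[0,0,-0.24],[0,0,-0.2],[0,0,0]], dr=[[0,0,0.24],[0,0,0],[0,0,0],[0,0,0],[0,0,0],[0,0,0],[0,0,0],[0,0,0]])

```text
t: 25.2
position: [0.5531, 0.3057, -0.0181]
orientation: [-0.421, -3.113, -0.0]
contact_force: [-0.5, -0.1, 0.0]
finger_gap: 0.723
```

carry_out(claw=[0.3,0.3,0.3,0.3,0.3,0.3,0.3,0.3], delta_pos=[[0,0,0],[0,0,0],[0,0,0],[0,0,0],[0,0,0],[0,0,0.1],[0,0,0.3],[0,0,0.6]], dr=[[0,0,0],[0,0,0],[0,0,0],[0,0,0],[0,0,0],[0,0,0],[0,0,0],[0,0,0]], grip_force=35)

```text
t: 26.2
position: [0.5523, 0.3049, 0.0223]
orientation: [-0.42, -3.111, 0.002]
contact_force: [0.2, 1.1, -1.0]
finger_gap: 0.527
```

```bash
python3 -c "
from st import *
show()"
```

```text
t 26.2 pos [0.5523 0.3049 0.0223] yawx 164.6 z [-0.002 -0.001 -1.   ] F [ 0.2  1.1 -1. ] gap 0.527 q [-0.    0.74 -0.84  1.75  0.65  0.96  0.2 ]
```

carry_out(claw=[0.3,0.3,0.3,0.3,0.3,0.3,0.3,0.3], delta_pos=[[0,0,0.5],[0,0,0.5],[0.2,-0.5,0.2],[0.3,-0.7,0],[0.3,-0.7,0],[0.4,-0.7,0],[0.4,-0.7,0],[0.4,-0.8,0]], dr=[[0,0,-0.89],[0,0,-1],[0,0,-1],[0,0,-1],[0,0,-1],[0,0,-1],[0,0,-1],[0,0,-1]])

```text
t: 27.2
position: [0.6337, 0.1419, 0.072]
orientation: [2.308, 2.132, 0.004]
contact_force: [0.3, 0.4, -1.8]
finger_gap: 0.527
```

carry_out(claw=[0.3,0.3,0.3,0.3,0.3,0.3,0.3,0.3], delta_pos=[[0.23,-0.5,0],[0,-0.38,0],[0,0,0],[0,0,0],[0,0,0],[0,0,0],[0,0,0],[0,0,0]], dr=[[0,0,0],[0,0,0],[0,0,0],[0,0,0],[0,0,0],[0,0,0],[0,0,0],[0,0,0]])

```text
t: 28.2
position: [0.6423, 0.1066, 0.0701]
orientation: [2.303, 2.137, 0.0]
contact_force: [0.1, -1.1, -2.6]
finger_gap: 0.521
```

Run:
```python
from st import *
show();brass('top','t11');cap('scene','s11')
a=cv2.resize(load('t11')['img'][205:345,290:390,::-1],None,fx=4,fy=4,interpolation=2)
b=cv2.resize(load('s11')['img'][155:295,245:385,::-1],(560,560),interpolation=2)[:,:400]
cv2.imwrite('pics/p11.png',np.hstack([a,b]))
```

```text
t 28.2 pos [0.6423 0.1066 0.0701] yawx 85.7 z [ 0.  0. -1.] F [ 0.1 -1.1 -2.6] gap 0.521 q [ 0.14  0.6  -0.54  1.68  0.36  0.96 -0.6 ]
top [[0.591, 0.418], [0.575, 0.167], [0.521, 0.39], [0.499, 0.174], [0.491, 0.053], [0.458, 0.405], [0.448, 0.292], [0.425, 0.18], [0.384, 0.406], [0.374, 0.279]]
```

carry_out(claw=[0.3,0.3,0.3,0.3,0.3,0.3,0.3,0.3], delta_pos=[[0,0,-0.3],[0,0,-0.4],[0,0,-0.4],[0,0,-0.3],[0,0,-0.2],[0,0,-0.15],[0,0,-0.08],[0,0,0]], dr=[[0,0,0],[0,0,0],[0,0,0],[0,0,0],[0,0,0],[0,0,0],[0,0,0],[0,0,0]])

```text
t: 29.3
position: [0.6424, 0.1065, -0.003]
orientation: [2.303, 2.137, 0.0]
contact_force: [0.2, -0.2, -1.2]
finger_gap: 0.521
```

```bash
python3 -c "
from st import *
show();cap('scene','s12')
"
```

```text
t 29.3 pos [ 0.6424  0.1065 -0.003 ] yawx 85.7 z [ 0.  0. -1.] F [ 0.2 -0.2 -1.2] gap 0.521 q [ 0.12  0.69 -0.5   1.72  0.42  0.84 -0.65]
```

carry_out(claw=[0.3,0.3,0.3,0.3,0.3,0.3,0.3,0.3], delta_pos=[[0,0,-0.04],[0,0,-0.03],[0,0,0],[0,0,0],[0,0,0],[0,0,0],[0,0,0],[0,0,0]], dr=[[0,0,0],[0,0,0],[0,0,0],[0,0,0],[0,0,0],[0,0,0],[0,0,0],[0,0,0]])

```text
t: 30.35
position: [0.6425, 0.1065, -0.0054]
orientation: [2.303, 2.137, 0.0]
contact_force: [-2.9, -0.0, 5.0]
finger_gap: 0.522
```

carry_out(claw=[0.62,0.62,0.62,0.62,0.62,0.62,0.62,0.62], delta_pos=[[0,0,0],[0,0,0],[0,0,0],[0,0,0.3],[0,0,0.6],[0,0,0.8],[0,0,0.8],[0,0,0]], dr=[[0,0,0],[0,0,0],[0,0,0],[0,0,0],[0,0,0],[0,0,0],[0,0,0],[0,0,0]])

```text
t: 31.35
position: [0.6446, 0.1075, 0.098]
orientation: [2.3, 2.134, 0.01]
contact_force: [-0.0, -0.5, -0.6]
finger_gap: 0.621
```

```bash
python3 -c "
from st import *
show();brass('scene','s13');brass('top','t13')
"
```

```text
t 31.4 pos [0.6446 0.1075 0.098 ] yawx 85.7 z [ 0.007  0.002 -1.   ] F [-0.  -0.5 -0.6] gap 0.621 q [ 0.15  0.57 -0.55  1.66  0.35  1.   -0.59]
scene [[0.448, 0.287], [0.552, 0.156], [0.459, 0.403], [0.628, 0.149]]
top [[0.649, 0.162], [0.59, 0.419], [0.575, 0.167], [0.499, 0.174], [0.491, 0.053], [0.458, 0.405], [0.448, 0.291], [0.425, 0.18], [0.384, 0.405], [0.374, 0.28]]
```

carry_out(claw=[0.72,0.72,0.72,0.72,0.72,0.72,0.72,0.72], delta_pos=[[-0.3,0.9,0],[-0.3,0.9,0],[-0.3,1,0],[-0.3,1,0],[-0.3,1,0],[-0.3,1,0],[-0.2,1,0],[-0.13,0.6,0]], dr=[[0,0,-0.8],[0,0,-0.8],[0,0,-0.8],[0,0,-0.8],[0,0,-0.8],[0,0,-0.8],[0,0,-0.8],[0,0,-0.67]])

```text
t: 32.45
position: [0.5549, 0.4047, 0.0925]
orientation: [3.079, 0.625, -0.004]
contact_force: [0.3, -0.9, 0.1]
finger_gap: 0.722
```

```bash
python3 -c "
from st import *
show();brass('top','t14');brass('scene','s14')
"
```

```text
t 32.5 pos [0.5549 0.4047 0.0925] yawx 23.0 z [-0.003 -0.001 -1.   ] F [ 0.3 -0.9  0.1] gap 0.722 q [-0.48  0.59 -0.31  1.58  0.2   1.   -2.02]
top [[0.649, 0.162], [0.639, 0.071], [0.639, 0.042], [0.575, 0.167], [0.565, 0.048], [0.5, 0.174], [0.425, 0.18], [0.384, 0.406]]
scene [[0.476, 0.161], [0.448, 0.288], [0.552, 0.156], [0.459, 0.403], [0.628, 0.15], [0.589, 0.418]]
```

carry_out(claw=[0.72,0.72,0.72,0.72,0.72,0.72,0.72,0.72], delta_pos=[[0,0,-0.4],[0,0,-0.6],[0,0,-0.6],[0,0,-0.5],[0,0,-0.4],[0,0,-0.2],[0,0,-0.1],[0,0,0]], dr=[[0,0,0],[0,0,0],[0,0,0],[0,0,0],[0,0,0],[0,0,0],[0,0,0],[0,0,0]])

```text
t: 33.55
position: [0.5573, 0.4027, -0.0176]
orientation: [-3.078, -0.627, -0.001]
contact_force: [0.5, -0.2, 0.2]
finger_gap: 0.716
```

carry_out(claw=[0.3,0.3,0.3,0.3,0.3,0.3,0.3,0.3], delta_pos=[[0,0,0],[0,0,0],[0,0,0],[0,0,0],[0,0,0],[0,0,0.1],[0,0,0.3],[0,0,0.6]], dr=[[0,0,0],[0,0,0],[0,0,0],[0,0,0],[0,0,0],[0,0,0],[0,0,0],[0,0,0]], grip_force=35)

```text
t: 34.55
position: [0.5562, 0.4016, 0.0216]
orientation: [3.077, 0.627, -0.004]
contact_force: [0.1, 0.6, -0.9]
finger_gap: 0.526
```

```bash
python3 -c "
from st import *
show()"
```

```text
t 34.5 pos [0.5562 0.4016 0.0216] yawx 23.0 z [-0.002 -0.002 -1.   ] F [ 0.1  0.6 -0.9] gap 0.526 q [-0.49  0.67 -0.3   1.63  0.24  0.88 -2.04]
```

carry_out(claw=[0.3,0.3,0.3,0.3,0.3,0.3,0.3,0.3], delta_pos=[[0,0,0.5],[0,-0.2,0.5],[-0.2,-0.7,0.2],[-0.3,-0.9,0],[-0.3,-0.9,0],[-0.3,-0.9,0],[-0.3,-1,0],[-0.18,-1,0]], dr=[[0,0,0.79],[0,0,0.79],[0,0,0.79],[0,0,0.79],[0,0,0.79],[0,0,0.79],[0,0,0.79],[0,0,0.76]])

```text
t: 35.55
position: [0.4934, 0.1771, 0.0706]
orientation: [2.293, 2.146, 0.0]
contact_force: [1.2, -0.2, -1.3]
finger_gap: 0.521
```

carry_out(claw=[0.3,0.3,0.3,0.3,0.3,0.3,0.3,0.3], delta_pos=[[0,-0.8,0],[0,-0.73,0],[0,0,0],[0,0,0],[0,0,0],[0,0,0],[0,0,-0.2],[0,0,-0.3]], dr=[[0,0,0],[0,0,0],[0,0,0],[0,0,0],[0,0,0],[0,0,0],[0,0,0],[0,0,0]])

```text
t: 36.55
position: [0.494, 0.1174, 0.0495]
orientation: [2.299, 2.141, 0.001]
contact_force: [0.8, 1.2, -1.3]
finger_gap: 0.523
```

```bash
python3 -c "
from st import *
show();brass('top','t15')"
```

```text
t 36.5 pos [0.494  0.1174 0.0495] yawx 85.9 z [ 0.  0. -1.] F [ 0.8  1.2 -1.3] gap 0.523 q [ 0.16  0.44 -0.59  2.03  0.35  0.77 -0.71]
top [[0.649, 0.162], [0.64, 0.071], [0.638, 0.042], [0.575, 0.167], [0.565, 0.048], [0.54, 0.567], [0.458, 0.407], [0.448, 0.293], [0.425, 0.18]]
```

carry_out(claw=[0.3,0.3,0.3,0.3,0.3,0.3,0.3,0.3], delta_pos=[[0,0,-0.3],[0,0,-0.35],[0,0,-0.3],[0,0,-0.2],[0,0,-0.1],[0,0,-0.05],[0,0,-0.04],[0,0,0]], dr=[[0,0,0],[0,0,0],[0,0,0],[0,0,0],[0,0,0],[0,0,0],[0,0,0],[0,0,0]])

```text
t: 37.6
position: [0.494, 0.1173, -0.0034]
orientation: [2.299, 2.141, 0.001]
contact_force: [0.1, -1.2, -1.6]
finger_gap: 0.525
```

```bash
python3 -c "
from st import *
show()"
```

```text
t 37.6 pos [ 0.494   0.1173 -0.0034] yawx 85.9 z [ 0.  0. -1.] F [ 0.1 -1.2 -1.6] gap 0.525 q [ 0.11  0.52 -0.54  2.07  0.42  0.66 -0.78]
```

carry_out(claw=[0.3,0.3,0.3,0.3,0.62,0.62,0.62,0.62], delta_pos=[[0,0,-0.03],[0,0,-0.03],[0,0,0],[0,0,0],[0,0,0],[0,0,0],[0,0,0],[0,0,0.2]], dr=[[0,0,0],[0,0,0],[0,0,0],[0,0,0],[0,0,0],[0,0,0],[0,0,0],[0,0,0]])

```text
t: 38.6
position: [0.4933, 0.1171, 0.0018]
orientation: [-2.298, -2.141, 0.002]
contact_force: [0.7, -0.8, 0.6]
finger_gap: 0.622
```

carry_out(claw=[0.62,0.62,0.62,0.62,0.72,0.72,0.72,0.72], delta_pos=[[0,0,0.6],[0,0,0.8],[0,0,0.8],[-0.3,0.8,0],[-0.3,0.8,0],[-0.3,1,0],[-0.3,1,0],[-0.3,1,0]], dr=[[0,0,0],[0,0,0],[0,0,0],[0,0,0.8],[0,0,0.9],[0,0,0.9],[0,0,0.9],[0,0,0.9]])

```text
t: 39.6
position: [0.4336, 0.3024, 0.0907]
orientation: [1.323, 2.849, 0.001]
contact_force: [0.7, -0.4, -0.3]
finger_gap: 0.719
```

carry_out(claw=[0.72,0.72,0.72,0.72,0.72,0.72,0.72,0.72], delta_pos=[[-0.3,1,0],[-0.02,1,0],[0,0.58,0],[0,0,0],[0,0,0],[0,0,0],[0,0,0],[0,0,0]], dr=[[0,0,0.9],[0,0,0.9],[0,0,0.9],[0,0,0.9],[0,0,0.9],[0,0,0.53],[0,0,0],[0,0,0]])

```text
t: 40.6
position: [0.4212, 0.4044, 0.0903]
orientation: [-0.003, 3.141, 0.0]
contact_force: [0.1, -0.4, -0.0]
finger_gap: 0.72
```

```bash
python3 -c "
from st import *
show();brass('top','t16');brass('scene','s16')"
```

```text
t 40.6 pos [0.4212 0.4044 0.0903] yawx -179.9 z [ 0.  0. -1.] F [ 0.1 -0.4 -0. ] gap 0.720 q [-0.13  0.64 -1.01  1.81  0.62  1.04  0.2 ]
top [[0.649, 0.162], [0.639, 0.071], [0.639, 0.042], [0.575, 0.167], [0.566, 0.048], [0.54, 0.567], [0.5, 0.174], [0.496, 0.155], [0.448, 0.293], [0.425, 0.18], [0.417, 0.06]]
scene [[0.448, 0.287], [0.552, 0.156], [0.459, 0.403], [0.628, 0.149]]
```

carry_out(claw=[0.72,0.72,0.72,0.72,0.72,0.72,0.72,0.72], delta_pos=[[0,0,-0.4],[0,0,-0.6],[0,0,-0.6],[0,0,-0.5],[0,0,-0.3],[0,0,-0.2],[0,0,-0.1],[0,0,0]], dr=[[0,0,0],[0,0,0],[0,0,0],[0,0,0],[0,0,0],[0,0,0],[0,0,0],[0,0,0]])

```text
t: 41.7
position: [0.4212, 0.4047, -0.0177]
orientation: [-0.006, 3.141, 0.001]
contact_force: [0.6, 0.4, -0.3]
finger_gap: 0.723
```

carry_out(claw=[0.3,0.3,0.3,0.3,0.3,0.3,0.3,0.3], delta_pos=[[0,0,0],[0,0,0],[0,0,0],[0,0,0],[0,0,0],[0,0,0.1],[0,0,0.3],[0,0,0.6]], dr=[[0,0,0],[0,0,0],[0,0,0],[0,0,0],[0,0,0],[0,0,0],[0,0,0],[0,0,0]], grip_force=35)

```text
t: 42.7
position: [0.4206, 0.4038, 0.0225]
orientation: [0.006, -3.14, 0.002]
contact_force: [0.2, 0.4, -1.1]
finger_gap: 0.528
```

```bash
python3 -c "
from st import *
show()"
```

```text
t 42.7 pos [0.4206 0.4038 0.0225] yawx -179.8 z [-0.002 -0.001 -1.   ] F [ 0.2  0.4 -1.1] gap 0.528 q [-0.18  0.71 -0.93  1.86  0.71  0.94  0.13]
```

carry_out(claw=[0.3,0.3,0.3,0.3,0.3,0.3,0.3,0.3], delta_pos=[[0,0,0.5],[0,0,0.5],[0,-0.4,0.2],[0,-0.6,0],[0,-0.7,0],[0,-0.7,0],[0,-0.7,0],[0,-0.7,0]], dr=[[0,0,-0.7],[0,0,-0.9],[0,0,-0.9],[0,0,-0.9],[0,0,-0.9],[0,0,-0.9],[0,0,-0.9],[0,0,-0.9]])

```text
t: 43.7
position: [0.4212, 0.2523, 0.0716]
orientation: [1.802, 2.572, 0.003]
contact_force: [-0.3, 0.1, -2.1]
finger_gap: 0.525
```

carry_out(claw=[0.3,0.3,0.3,0.3,0.3,0.3,0.3,0.3], delta_pos=[[0,-0.8,0],[0,-0.8,0],[0,-0.8,0],[-0.02,-0.85,0],[0,0,0],[0,0,0],[0,0,-0.2],[0,0,-0.3]], dr=[[0,0,-0.9],[0,0,-0.9],[0,0,-0.61],[0,0,0],[0,0,0],[0,0,0],[0,0,0],[0,0,0]])

```text
t: 44.7
position: [0.4205, 0.1234, 0.0497]
orientation: [2.294, 2.146, 0.002]
contact_force: [0.0, -0.0, -1.3]
finger_gap: 0.528
```

```bash
python3 -c "
from st import *
show();brass('top','t17')"
```

```text
t 44.7 pos [0.4205 0.1234 0.0497] yawx 86.2 z [ 0.001  0.001 -1.   ] F [ 0.  -0.  -1.3] gap 0.528 q [ 0.16  0.34 -0.63  2.18  0.31  0.7  -0.76]
top [[0.649, 0.162], [0.64, 0.071], [0.638, 0.042], [0.575, 0.167], [0.541, 0.567], [0.5, 0.174], [0.448, 0.293]]
```

carry_out(claw=[0.3,0.3,0.3,0.3,0.3,0.3,0.3,0.3], delta_pos=[[0,0,-0.3],[0,0,-0.35],[0,0,-0.3],[0,0,-0.2],[0,0,-0.1],[0,0,-0.05],[0,0,-0.04],[0,0,0]], dr=[[0,0,0],[0,0,0],[0,0,0],[0,0,0],[0,0,0],[0,0,0],[0,0,0],[0,0,0]])

```text
t: 45.75
position: [0.4204, 0.1224, -0.0034]
orientation: [2.295, 2.145, 0.001]
contact_force: [-0.6, -0.8, -1.2]
finger_gap: 0.525
```

carry_out(claw=[0.3,0.3,0.3,0.3,0.62,0.62,0.62,0.62], delta_pos=[[0,0,-0.03],[0,0,-0.03],[0,0,0],[0,0,0],[0,0,0],[0,0,0],[0,0,0],[0,0,0.2]], dr=[[0,0,0],[0,0,0],[0,0,0],[0,0,0],[0,0,0],[0,0,0],[0,0,0],[0,0,0]])

```text
t: 46.75
position: [0.4197, 0.1223, 0.0019]
orientation: [-2.295, -2.145, 0.002]
contact_force: [0.1, -0.1, 0.9]
finger_gap: 0.612
```

carry_out(claw=[0.62,0.62,0.62,0.62,0.3,0.3,0.3,0.3], delta_pos=[[0,0,0.6],[0,0,0.8],[0,0,0.8],[0,0,0.8],[0,-0.6,0.5],[0,-1,0],[0,-1,0],[0,-1,0]], dr=[[0,0,0],[0,0,0],[0,0,0],[0,0,0],[0,0,0],[0,0,0],[0,0,0],[0,0,0]])

```text
t: 47.75
position: [0.4202, -0.0227, 0.1427]
orientation: [2.294, 2.145, 0.001]
contact_force: [0.1, 0.8, -0.7]
finger_gap: 0.322
```

Run:
```python
from st import *
show();brass('top','t18');cap('scene','s18')
a=cv2.resize(load('t18')['img'][205:345,290:390,::-1],(428,600),interpolation=2)
b=cv2.resize(load('s18')['img'][155:295,245:385,::-1],(600,600),interpolation=2)[:,100:472]
cv2.imwrite('pics/p18.png',np.hstack([a,b]))
```

```text
t 47.8 pos [ 0.4202 -0.0227  0.1427] yawx 86.1 z [ 0.001 -0.    -1.   ] F [ 0.1  0.8 -0.7] gap 0.322 q [ 0.52  0.15 -0.61  2.13  0.11  0.9  -0.22]
top [[0.649, 0.162], [0.64, 0.071], [0.639, 0.042], [0.575, 0.167], [0.54, 0.567], [0.5, 0.174], [0.496, 0.155], [0.448, 0.293], [0.423, 0.16], [0.425, 0.18], [0.419, 0.085], [0.374, 0.282]]
```

View pics/p18.png

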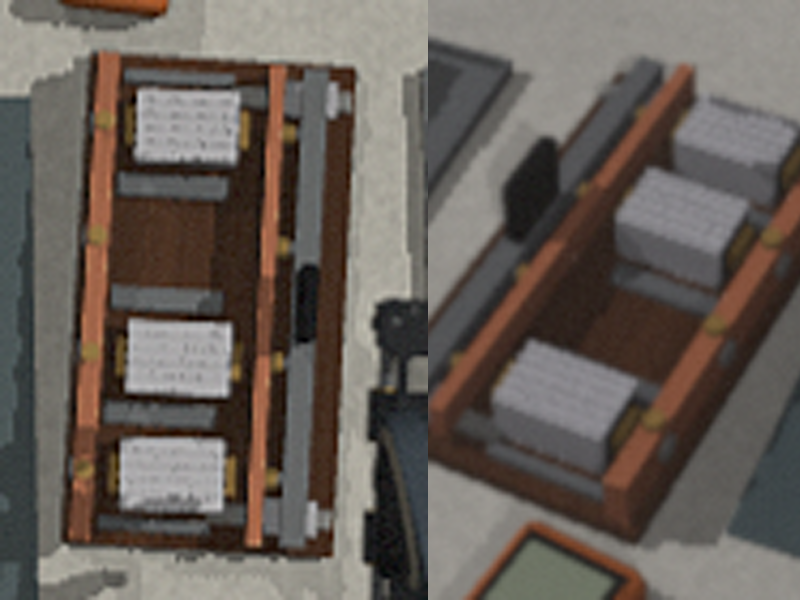

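The top and scene crops show the three resistors flat in bays 1, 2 and 4, between rail and jaw. The jaw handle stands at (307,303). Next I push the jaw with shut fingers from behind its handle.

carry_out(claw=[0,0,0,0,0,0,0,0], delta_pos=[[0.4,0,0],[0.5,0,0],[0.6,0.2,0],[0.6,0.3,0],[0.48,0.26,0],[0,0,-0.2],[0,0,-0.4],[0,0,-0.5]], dr=[[0,0,0],[0,0,0],[0,0,0],[0,0,0],[0,0,0],[0,0,0],[0,0,0],[0,0,0]])

```text
t: 48.85
position: [0.5225, 0.0085, 0.0968]
orientation: [-2.295, -2.145, 0.002]
contact_force: [-0.3, 0.1, 0.3]
finger_gap: 0.004
```

carry_out(claw=[0,0,0,0,0,0,0,0], delta_pos=[[0,0,-0.5],[0,0,-0.5],[0,0,-0.4],[0,0,-0.2],[0,0,-0.1],[0,0,0],[0,0,0],[0,0,0]], dr=[[0,0,0],[0,0,0],[0,0,0],[0,0,0],[0,0,0],[0,0,0],[0,0,0],[0,0,0]])

```text
t: 49.85
position: [0.5238, 0.0089, 0.0305]
orientation: [2.295, 2.144, 0.001]
contact_force: [-1.2, 0.1, -0.6]
finger_gap: 0.005
```

```bash
python3 -c "
from st import *
show()"
```

```text
t 49.9 pos [0.5238 0.0089 0.0305] yawx 86.1 z [ 0.001 -0.    -1.   ] F [-1.2  0.1 -0.6] gap 0.005 q [ 0.32  0.48 -0.53  2.01  0.35  0.74 -0.49]
```

carry_out(claw=[0,0,0,0,0,0,0,0], delta_pos=[[0.007,0.1,0],[0.007,0.1,0],[0.007,0.1,0],[0.007,0.1,0],[0.007,0.1,0],[0.007,0.1,0],[0.007,0.1,0],[0.007,0.1,0]], dr=[[0,0,0],[0,0,0],[0,0,0],[0,0,0],[0,0,0],[0,0,0],[0,0,0],[0,0,0]])

```text
t: 50.85
position: [0.5252, 0.0334, 0.0302]
orientation: [2.296, 2.136, -0.014]
contact_force: [-1.3, -14.5, 7.2]
finger_gap: 0.002
```

```bash
python3 -c "
from st import *
show()"
```

```text
t 50.9 pos [0.5252 0.0334 0.0302] yawx 85.9 z [-0.003 -0.01  -1.   ] F [ -1.3 -14.5   7.2] gap 0.002 q [ 0.26  0.48 -0.52  2.    0.36  0.75 -0.55]
```

carry_out(claw=[0,0,0,0,0,0,0,0], delta_pos=[[0.004,0.05,0],[0.004,0.05,0],[0.004,0.05,0],[0.004,0.05,0],[0.004,0.05,0],[0.004,0.05,0],[0,0,0],[0,0,0]], dr=[[0,0,0],[0,0,0],[0,0,0],[0,0,0],[0,0,0],[0,0,0],[0,0,0],[0,0,0]])

```text
t: 51.85
position: [0.5258, 0.0419, 0.0303]
orientation: [2.296, 2.132, -0.021]
contact_force: [-2.3, -19.2, 10.5]
finger_gap: 0.003
```

```bash
python3 -c "
from st import *
show();brass('top','t19')"
```

```text
t 51.9 pos [0.5258 0.0419 0.0303] yawx 85.8 z [-0.004 -0.015 -1.   ] F [ -2.3 -19.2  10.5] gap 0.003 q [ 0.24  0.48 -0.52  2.    0.36  0.75 -0.57]
top [[0.649, 0.162], [0.575, 0.167], [0.541, 0.567], [0.5, 0.174], [0.448, 0.294], [0.425, 0.18], [0.374, 0.281]]
```

carry_out(claw=[0,0,0,0,0,0,0,0], delta_pos=[[0.004,0.05,0],[0.004,0.05,0],[0.004,0.05,0],[0.004,0.05,0],[0.004,0.05,0],[0,0,0],[0,0,0],[0,0,0]], dr=[[0,0,0],[0,0,0],[0,0,0],[0,0,0],[0,0,0],[0,0,0],[0,0,0],[0,0,0]])

```text
t: 52.9
position: [0.5256, 0.0418, 0.0303]
orientation: [2.297, 2.122, -0.04]
contact_force: [-4.4, -37.8, 19.5]
finger_gap: 0.0
```

```bash
python3 -c "
from st import *
show();c=cap('top','t20')
i=c['img'][205:345,290:390].astype(float)
# orange bars: mean columns along a few rows, as world at z=.043
h=cv2.cvtColor(c['img'],cv2.COLOR_RGB2HSV);m=cv2.inRange(h,(5,120,110),(14,255,255))
for r in(225,245,265,290,310,325): 
    xs=np.where(m[r,300:380])[0]+300; print(r,xs.tolist())
"
```

```text
t 52.9 pos [0.5256 0.0418 0.0303] yawx 85.5 z [-0.009 -0.028 -1.   ] F [ -4.4 -37.8  19.5] gap 0.000 q [ 0.22  0.49 -0.51  2.    0.37  0.77 -0.59]
225 [313, 314, 315, 316, 347, 348, 349]
245 [311, 312, 313, 314, 315, 346]
265 [310, 314]
290 [309, 310, 343]
310 [308, 309, 310, 311, 342, 343, 344]
325 [307, 308, 309, 310, 341, 342, 343, 344]
```

carry_out(claw=[0,0,0,0,0,0,0,0], delta_pos=[[-0.01,-0.2,0],[-0.01,-0.2,0],[-0.02,-0.3,0],[-0.02,-0.3,0],[0,-0.2,0.5],[0,0,0.8],[0,0,0.8],[0,-0.3,0.8]], dr=[[0,0,0],[0,0,0],[0,0,0],[0,0,0],[0,0,0],[0,0,0],[0,0,0],[0,0,0]])

```text
t: 53.95
position: [0.525, 0.0041, 0.1471]
orientation: [-2.292, -2.148, -0.001]
contact_force: [0.4, -0.7, -0.5]
finger_gap: 0.005
```

carry_out(claw=[0.45,0.45,0.45,0.45,0.45,0.45,0.45,0.45], delta_pos=[[-0.2,-0.3,0],[-0.3,-0.4,0],[-0.3,-0.4,0],[-0.3,-0.4,0],[-0.3,-0.4,0],[-0.3,-0.4,0],[0,0,0],[0,0,0]], dr=[[0,0,-1],[0,0,-1],[0,0,-1],[0,0,-1],[0,0,-1],[0,0,-1],[0,0,-1],[0,0,-1]])

```text
t: 54.95
position: [0.457, -0.0891, 0.146]
orientation: [-3.137, -0.159, -0.0]
contact_force: [-0.0, -0.3, 0.1]
finger_gap: 0.449
```

Run:
```python
from st import *
from hk import seg
show()
cap('top','t21');cap('scene','s21')
cr=np.array([.5299,.0977]);R=Ro.from_euler('z',-4.14,degrees=True).as_matrix()[:2,:2]
for n in('top0','t21'):
    c=load(n);h=cv2.cvtColor(c['img'],cv2.COLOR_RGB2HSV);m=cv2.inRange(h,(5,110,100),(14,255,255))
    k=cv2.inRange(c['img'],(0,0,0),(38,38,38))
    ys,xs=np.where(m[225:330,300:380]);L=(px(c,np.c_[xs+300,ys+225],.0435)[:,:2]-cr)@R
    j=L[(L[:,1]<0)&(L[:,1]>-.06)];print(n,'bar mean y %.4f'%np.median(j[:,1]),'rail %.4f'%np.median(L[L[:,1]>.05][:,1]))
    ys,xs=np.where(k[255:300,340:375]);L=(px(c,np.c_[xs+340,ys+255],.082)[:,:2]-cr)@R;print('handle dark',np.median(L,0),len(L))
c,q=seg('t21');print('hook',px(c,q,.017)[:,:2].mean(0))
a=cv2.resize(load('t21')['img'][205:345,290:390,::-1],(428,600),interpolation=2)
b=cv2.resize(load('s21')['img'][155:295,245:385,::-1],(600,600),interpolation=2)[:,100:472]
cv2.imwrite('pics/p21.png',np.hstack([a,b]))
```

```text
t 55.0 pos [ 0.457  -0.0891  0.146 ] yawx 5.8 z [ 0.  0. -1.] F [-0.  -0.3  0.1] gap 0.449 q [ 0.4   0.19 -0.33  2.04  0.08  0.92 -1.45]
top0 bar mean y -0.0369 rail 0.0721
handle dark [ 0.00031348 -0.05552982] 155
t21 bar mean y -0.0194 rail 0.0724
handle dark [-0.00382095 -0.03407811] 115
hook [ 0.55945826 -0.10589178]
```

carry_out(claw=[0.45,0.45,0.45,0.45,0.45,0.45,0.45,0.45], delta_pos=[[0,-0.3,0],[0,-0.25,0],[0,0,-0.5],[0,0,-0.8],[0,0,-0.8],[0,0,-0.4],[0,0,0],[0,0,0]], dr=[[0,0,-0.35],[0,0,0],[0,0,0],[0,0,0],[0,0,0],[0,0,0],[0,0,0],[0,0,0]])

```text
t: 56.05
position: [0.4581, -0.1115, 0.047]
orientation: [3.14, 0.072, 0.003]
contact_force: [0.2, -0.3, -0.5]
finger_gap: 0.455
```

carry_out(claw=[0.45,0.45,0.45,0.45,0.45,0.45,0.45,0.45], delta_pos=[[0,0,-0.3],[0,0,-0.3],[0,0,-0.3],[0,0,-0.3],[0,0,-0.2],[0,0,-0.1],[0,0,-0.08],[0,0,0]], dr=[[0,0,0],[0,0,0],[0,0,0],[0,0,0],[0,0,0],[0,0,0],[0,0,0],[0,0,0]])

```text
t: 57.05
position: [0.4571, -0.1111, -0.0171]
orientation: [3.141, 0.072, 0.0]
contact_force: [0.0, -0.0, -0.2]
finger_gap: 0.446
```

carry_out(claw=[0.1,0.1,0.1,0.1,0.1,0.1,0.1,0.1], delta_pos=[[0,0,0],[0,0,0],[0,0,0],[0,0,0],[0,0,0],[0,0,0],[0,0,0],[0,0,0]], dr=[[0,0,0],[0,0,0],[0,0,0],[0,0,0],[0,0,0],[0,0,0],[0,0,0],[0,0,0]], grip_force=45)

```text
t: 58.05
position: [0.4573, -0.1112, -0.0169]
orientation: [3.141, 0.072, 0.001]
contact_force: [-0.6, 0.2, 5.0]
finger_gap: 0.27
```

```bash
python3 -c "
from st import *
show()"
```

```text
t 58.0 pos [ 0.4573 -0.1112 -0.0169] yawx 2.6 z [ 0. -0. -1.] F [-0.6  0.2  5. ] gap 0.270 q [ 0.35  0.45 -0.25  2.17  0.21  0.54 -1.58]
```

carry_out(claw=[0.1,0.1,0.1,0.1,0.1,0.1,0.1,0.1], delta_pos=[[0,0,0.2],[0,0,0.25],[0,0,0.25],[0,0,0.3],[0,0,0],[0,0,0],[0,-0.1,0],[0.07,-0.1,0]], dr=[[0,0,0],[0,0,0],[0,0,0],[0,0,0],[0,0,-0.3],[0,0,-0.5],[0,0,-0.5],[0,0,-0.5]])

```text
t: 59.05
position: [0.4599, -0.1192, 0.0235]
orientation: [3.113, -0.425, 0.001]
contact_force: [-0.7, 0.2, -1.7]
finger_gap: 0.272
```

carry_out(claw=[0.1,0.1,0.1,0.1,0.1,0.1,0.1,0.1], delta_pos=[[0.1,-0.1,0],[0.1,-0.1,0],[0.1,-0.1,0],[0.1,-0.1,0],[0.1,-0.05,0],[0,0,0],[0,0,0],[0,0,0]], dr=[[0,0,-0.6],[0,0,-0.6],[0,0,-0.6],[0,0,-0.6],[0,0,-0.6],[0,0,-0.54],[0,0,0],[0,0,0]])

```text
t: 60.05
position: [0.4799, -0.137, 0.0232]
orientation: [-2.839, 1.345, -0.0]
contact_force: [-0.4, 0.3, -1.5]
finger_gap: 0.27
```

Run:
```python
from st import *
from hk import *
show();cap('top','t22');cap('scene','s22');print(w2iso(bot.state()['position']))
x,f=tri('t22','s22');print(x[:3].round(4),np.degrees(x[3:]).round(2),f.round(2),w2iso(x))
```

```text
t 60.0 pos [ 0.4799 -0.137   0.0232] yawx -50.7 z [ 0.  0. -1.] F [-0.4  0.3 -1.5] gap 0.270 q [ 0.22  0.4  -0.04  2.09  0.02  0.64 -2.29]
[-264.0230177   -12.12125803]
[ 0.55   -0.2202  0.0628] [-52.47  -1.11] [ 0.29 -0.06  1.99 -0.47  0.04 -1.85] [-155.2665899   -10.33970131]
```

carry_out(claw=[0.1,0.1,0.1,0.1,0.1,0.1,0.1,0.1], delta_pos=[[0.17,-0.21,0],[0.17,-0.21,0],[0.17,-0.21,0],[0.17,-0.21,0],[0.17,-0.21,0],[0.17,-0.21,0],[0.17,-0.21,0],[0.17,-0.21,0]], dr=[[0,0,0],[0,0,0],[0,0,0],[0,0,0],[0,0,0],[0,0,0],[0,0,0],[0,0,0]])

```text
t: 61.15
position: [0.5343, -0.2046, 0.0227]
orientation: [2.838, -1.347, -0.001]
contact_force: [-2.2, 2.6, -0.9]
finger_gap: 0.266
```

Run:
```python
from st import *
from hk import *
show();s=bot.state();print(w2iso(s['position']),RI.T@s['contact_force'][:2])
```

```text
t 61.1 pos [ 0.5343 -0.2046  0.0227] yawx -50.8 z [-0.001  0.    -1.   ] F [-2.2  2.6 -0.9] gap 0.266 q [ 0.31  0.5  -0.03  1.93  0.02  0.72 -2.18]
[-177.30636648  -12.62024977] [-3.41655126 -0.08673121]
```

Pushing at 3.4 N, which matches the bolt's friction. I'll carry on to the home stop.

carry_out(claw=[0.1,0.1,0.1,0.1,0.1,0.1,0.1,0.1], delta_pos=[[0.03,-0.04,0],[0.03,-0.04,0],[0.03,-0.04,0],[0.03,-0.04,0],[0.03,-0.04,0],[0.03,-0.03,0],[0.03,-0.03,0],[0,0,0]], dr=[[0,0,0],[0,0,0],[0,0,0],[0,0,0],[0,0,0],[0,0,0],[0,0,0],[0,0,0]])

```text
t: 62.15
position: [0.5398, -0.2119, 0.0218]
orientation: [-2.838, 1.345, 0.012]
contact_force: [-6.6, 6.6, -0.3]
finger_gap: 0.266
```

Run:
```python
from st import *
from hk import *
show();s=bot.state();print(w2iso(s['position']),RI.T@s['contact_force'][:2])
```

```text
t 62.1 pos [ 0.5398 -0.2119  0.0218] yawx -50.7 z [-0.006  0.004 -1.   ] F [-6.6  6.6 -0.3] gap 0.266 q [ 0.32  0.51 -0.03  1.9   0.02  0.74 -2.17]
[-168.1325695   -12.99154887] [-9.27331294 -0.97042961]
```

carry_out(claw=[0.1,0.1,0.1,0.1,0.1,0.1,0.1,0.1], delta_pos=[[0.02,-0.025,0],[0.02,-0.025,0],[0.02,-0.025,0],[0,0,0],[0,0,0],[0,0,0],[0,0,0],[0,0,0]], dr=[[0,0,0],[0,0,0],[0,0,0],[0,0,0],[0,0,0],[0,0,0],[0,0,0],[0,0,0]])

```text
t: 63.15
position: [0.5395, -0.2122, 0.0209]
orientation: [-2.838, 1.343, 0.023]
contact_force: [-10.5, 10.6, 0.0]
finger_gap: 0.268
```

Run:
```python
from st import *
from hk import *
show();s=bot.state();print(w2iso(s['position']),RI.T@s['contact_force'][:2])
```

```text
t 63.1 pos [ 0.5395 -0.2122  0.0209] yawx -50.7 z [-0.012  0.008 -1.   ] F [-10.5  10.6   0. ] gap 0.268 q [ 0.32  0.51 -0.03  1.9   0.01  0.74 -2.16]
[-168.10886199  -13.3995648 ] [-14.85021736  -1.47602694]
```

carry_out(claw=[0.1,0.1,0.1,0.1,0.1,0.1,0.1,0.1], delta_pos=[[-0.12,0.15,0],[-0.25,0.31,0],[-0.28,0.34,0],[-0.28,0.34,0],[-0.28,0.34,0],[-0.28,0.34,0],[-0.25,0.31,0],[0,0,0]], dr=[[0,0,0],[0,0,0],[0,0,0],[0,0,0],[0,0,0],[0,0,0],[0,0,0],[0,0,0.4]])

```text
t: 64.15
position: [0.4742, -0.1309, 0.0228]
orientation: [2.886, -1.242, -0.002]
contact_force: [0.4, 0.2, -1.6]
finger_gap: 0.268
```

carry_out(claw=[0.1,0.1,0.1,0.1,0.1,0.1,0.1,0.1], delta_pos=[[-0.06,0.07,0],[-0.08,0.09,0],[-0.08,0.09,0],[-0.08,0.09,0],[-0.08,0.09,0],[-0.08,0.1,0],[0,0,0],[0,0,0]], dr=[[0,0,0.6],[0,0,0.7],[0,0,0.7],[0,0,0.7],[0,0,0.7],[0,0,0.7],[0,0,0.5],[0,0,0.34]])

```text
t: 65.15
position: [0.4568, -0.1111, 0.0229]
orientation: [3.14, 0.075, 0.0]
contact_force: [-0.0, 0.2, -1.6]
finger_gap: 0.275
```

Run:
```python
from st import *
from hk import *
cap('top','t23');show()
c,q=seg('t23');P=px(c,q,.057)[:,:2];ctr=P.mean(0);w,v=np.linalg.eigh(np.cov((P-ctr).T));d=v[:,1]*np.sign(v[0,1]);print(ctr,np.degrees(np.arctan2(d[1],d[0])))
```

```text
t 65.2 pos [ 0.4569 -0.111   0.0229] yawx 2.8 z [ 0. -0. -1.] F [-0.4 -0.6 -0.4] gap 0.270 q [ 0.38  0.38 -0.28  2.15  0.17  0.63 -1.54]
[ 0.55893653 -0.10591776] 2.539171488426697
```

Hook is level, with its yaw and position back to the starting values. I'll lower it, release, rise and clear away.

carry_out(claw=[0.1,0.1,0.1,0.1,0.1,0.1,0.1,0.1], delta_pos=[[0,0,-0.25],[0,0,-0.25],[0,0,-0.2],[0,0,-0.15],[0,0,-0.1],[0,0,-0.03],[0,0,0],[0,0,0]], dr=[[0,0,0],[0,0,0],[0,0,0],[0,0,0],[0,0,0],[0,0,0],[0,0,0],[0,0,0]])

```text
t: 66.2
position: [0.4573, -0.1114, -0.0161]
orientation: [3.141, 0.072, 0.001]
contact_force: [-0.5, -0.0, -1.5]
finger_gap: 0.269
```

carry_out(claw=[0.45,0.45,0.45,0.45,0.45,0.45,0.45,0.45], delta_pos=[[0,0,0],[0,0,0],[0,0,0],[0,0,0],[0,0,0.3],[0,0,0.8],[0,0,1],[0,0,1]], dr=[[0,0,0],[0,0,0],[0,0,0],[0,0,0],[0,0,0],[0,0,0],[0,0,0],[0,0,0]])

```text
t: 67.2
position: [0.457, -0.1112, 0.1096]
orientation: [3.141, 0.072, 0.001]
contact_force: [0.2, 0.3, 0.2]
finger_gap: 0.451
```

carry_out(claw=[0.45,0.45,0.45,0.45,0.45,0.45,0.45,0.45], delta_pos=[[0,0,1],[0,-0.4,0.8],[0,-0.6,0],[0,-0.7,0],[0,-0.8,0],[0,-0.8,0],[0,0,0],[0,0,0]], dr=[[0,0,0],[0,0,0],[0,0,0],[0,0,0],[0,0,0],[0,0,0],[0,0,0],[0,0,0]])

```text
t: 68.2
position: [0.4571, -0.2424, 0.1801]
orientation: [-3.14, -0.073, -0.001]
contact_force: [-0.3, -0.3, -0.3]
finger_gap: 0.453
```

Run:
```python
from st import *
from hk import *
cap('top','t24');cap('scene','s24');show()
c,q=seg('t24');print('hook',px(c,q,.017)[:,:2].mean(0))
a=cv2.resize(load('t24')['img'][195:340,295:535,::-1],(800,483),interpolation=2)
a=a[:,:800]
b=load('s24')['img'][145:265,80:380,::-1]
a=cv2.resize(load('t24')['img'][200:335,300:550,::-1],(560,300),interpolation=2);b=cv2.resize(b,(750,300),interpolation=2)
o=np.zeros((600,800,3),np.uint8);o[:300,:560]=a;o[300:,:750]=b;cv2.imwrite('pics/p24.png',o)
```

```text
t 68.3 pos [ 0.4573 -0.2419  0.18  ] yawx 2.7 z [ 0.  0. -1.] F [ 0.  -0.1  0.4] gap 0.448 q [ 0.6   0.23 -0.23  1.9   0.06  1.02 -1.18]
hook [ 0.55925323 -0.1065529 ]
```

View pics/p24.png

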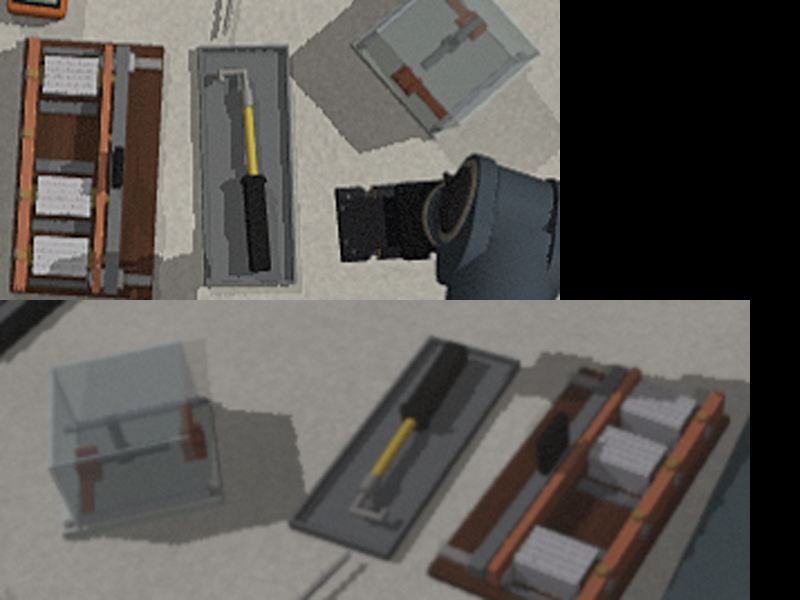

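Final picture: the three resistors are clamped between rail and jaw, the hook is back in its tray, and the bolt looks home. I'll check the bolt region against the first picture and then hand in.

Run:
```python
from h import *
g=lambda n:cv2.cvtColor(load(n)['img'],cv2.COLOR_RGB2GRAY).astype(float)[190:250,470:530] if n[0]=='t' else cv2.cvtColor(load(n)['img'],cv2.COLOR_RGB2GRAY).astype(float)[170:215,105:165]
for a,b in(('top0','t24'),('scene0','s24'),('top0','t10'),('scene0','s10')):
    d=cv2.GaussianBlur(abs(g(a)-g(b)),(3,3),0);print(a,b,d.max().round(1),(d>15).sum())
bot.job_done()
```

```text
top0 t24 17.6 4
scene0 s24 10.0 0
top0 t10 46.9 122
scene0 s10 31.6 130
the job is handed in; nothing more can be done
```

The job is done and handed in at about 68 s. I drew the bolt open with the hook and put the hook back in its tray. I then laid the three grey resistors in bays 1, 2 and 4 and pushed the jaw shut by its handle. Last, I pushed the bolt home with the hook and returned the hook to its tray. I left the blue and red look-alikes, meter, mug and screwdriver alone.

**Last checks**
- **Bolt:** it met a firm stop at both ends, about 15 N with no further movement. The final pictures of the isolator match the starting ones almost exactly, while the pictures taken with the bolt drawn clearly differ.
- **Jaw:** it stalled at 38 N, close to the 40 N limit. Its face moved about 17.5 mm, up to the resistors. Measured from the picture, the handle moved only about 21.5 mm where 24 mm was expected, so full closure rests on the stall rather than on that reading.
- **Resistors and hook:** the final pictures show all three resistors lying flat and clamped. The hook is within about 1 mm of where it started.

**What disagreed**
- **Fingertip height:** the fingertips sat about 28 mm higher than the reported tool position. The first grasp therefore closed on nothing just above the hook's handle. It moved nothing, and I corrected for the offset afterwards.
- **Camera heights:** the two cameras disagreed by roughly 6 mm in height, which I allowed for.

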